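# Ready the cup and fetch the tachometer's wheel tip

### The arm

A 6-joint arm with a two-finger parallel gripper is mounted at the origin on the work surface. World frame = base frame: x ahead of the robot, y to its left, z up, the work surface at z = 0. Lengths are in m, angles in rad, forces in N, time in s.
With the tool pointing down it reaches from about 0.35 to 0.8 m from the base axis. Payload 7.3 kg.
Tool frame: the origin (TCP) lies midway between the tips of the shut fingers; the grasp point (between the pads) lies 19 mm behind it (manip.tcp_to_grasp is the distance from the TCP to the grasp point, in m); z points along the fingers, y is the line along which they close (so a half turn about z gives the same grasp; the last joint's range is limited). The gripper opens to 85 mm and grips with 20 to 120 N. Pads are 22 mm wide; open, the fingers measure 114 mm over their backs; the gripper's body (76 mm by 85 mm) begins 54 mm behind the grasp point. The pads swing forward as they close: fully open they stand 13 mm farther back than shut.
Start: joints at [-1.402, 0.342, 1.524, -0, 1.275, -0.146], TCP at [0.163, -0.499, 0.198] pointing down, gripper open.
Joint ranges: [-2.53, 2.53], [-0.77, 2.02], [0.04, 2.7], [-1, 4.14], [0.28, 2.66], [-3.11, 3.11]. Speed limits (rad/s): [2.57, 2.57, 3.14, 3.14, 3.14, 3.14].

### API

Orientations are given as [roll, pitch, yaw] about the fixed x, y, z axes, in that order (R = Rz(yaw) Ry(pitch) Rx(roll)).
In Python, from rig import manip gives the robot as it stands. The module is installed in compiled form; this text tells all that it offers.
- The arm moves only by the shell command python3 -m creep 'ROWS' [FORCE]. ROWS is a JSON object of lists of equal length, an entry for each row: "jaw": the opening, from 0 (shut) to 1 (fully open); "slide": the shift along the tool's x, y, z in mm, a list of three; "angular": the turn, a rotation vector about the tool's x, y, z in rad, a list of three. A call has 1 to 12 rows; each row is the pose to reach, as a shift and turn from the pose commanded when the call began, along the tool's axes at that moment; what a row does not reach only later rows make up. A row lasts 1/10 s, in which the tool goes at most 50 mm and 8.59 degrees, less where a joint would pass 70% of its speed; a pose out of reach is approached as far as the arm can. A call with a gripper value outside its range is refused whole. The fingers move at their own pace and stop on an object; FORCE is the grip in N (left out, the last holds). Time passes only in rows, so rows that repeat a pose let the fingers close. It gives the time, the measured TCP pose, the force, the opening and the grip force at its end, in the units of the state.
- manip.sense(): the state, without advancing time (a new reading comes with each control period).
- manip.snapshot(name): name is "scene" or "top"; returns (picture, depth): 480x640x3 uint8, red, green, blue; 480x640 float32, m along the optical axis (not along the pixel's ray), 0 where there is no reading.
- manip.calibration(name): a dict with "camera_matrix" (3x3 intrinsics, pixels), "rvec" (rotation vector, rad) and "tvec" (3), from world to camera coordinates, as OpenCV has them. Camera axes: x right, y down, z forward; pixel columns grow to the right and rows downward; lengths in m; the calibration is good to about 2 mm. A picture is of the moment at which its call begins. calibration takes no time and is no camera call.
- manip.sign_off(): hands the job in; it is judged then, once.
Trained networks look in the newest picture that a camera, given by its name, has taken for a name from the list of things; names that differ only in an ending like _2 or _b are one class to them, and where a whole thing is asked for, a point or a joint stands for the part that bears it (a point fixed in the world has none). Each returns a list of dicts, best first, with "confidence" (0 to 1); they miss things now and then, are a little off and sometimes report something else, mostly with a low value. They report only what shows in the picture. A call takes as long as a camera call. They do not tell look-alikes from the thing itself.
- manip.find_in(camera, name): "position" ([x, y, z] in m, in world coordinates, good to about 4 mm: the middle of the surface that is visible of it).
- manip.masks_of(camera, name): "region" (480x640 bool, what is visible of it).
The state is a dict: "time_s": time; "joint_positions": joint angles; "dq": joint speeds; "tau": joint torques, N m; "tool_pos": TCP position; "tcp_rot": TCP orientation; "wrist_force": force on the tool from outside, world axes, zero at the start; "moment": the same for the moment, N m; "grip_width": finger opening in m; "gripper_force": force on a finger pad.
Only numpy, scipy, OpenCV 4.12 (cv2) and the standard library are available. Lean on these libraries where they do the work, as an engineer would, in place of code of your own. Each camera call takes 0.05 s, during which the arm holds its last target. There are 200 camera calls.

### The job

The tall square steel cup has been left upside down on the bench: stand it mouth up on the bench, then take the wheel-shaped tachometer tip (broad flat disc at the foot, thin stem above) out of the open instrument case and put it in the cup. Leave the cone-shaped tip in the case and lower the case's lid until it is fully shut. Do not disturb the hand-held tachometer, the glass beaker or the multimeter.

Things in the scene. Friction and masses are not known exactly. Their poses are not given: they have to be found in the camera images.
- cup: Square steel cup with flat sides, 70 x 70 mm outside, 104 mm tall, walls and base 4 mm, 62 x 62 mm inside, about 0.3 kg. Origin: centre of the outer face of the closed base; z runs from the base out through the mouth, x and y are square to the sides. It starts mouth down: z pointing down, origin 104 mm above the bench. The bench between it and the robot is clear.
- case: Grey plastic instrument case, fixed to the bench: open box 170 mm (x) by 240 mm (y), 85 mm high, walls and floor 6 mm thick. Origin: on the bench right below the middle of the hinge line, at the foot of its hinged wall; x points from the front wall to the hinged wall, so the box spans x = -170 to 0 mm, y = -120 to 120 mm. It holds the two tips, standing on its floor.
- lid (a joint): Angle of the case's lid: 0 = shut flat on the case, grows as it opens, about 1.6 = upright, limit 1.9. The hinge is stiff: the lid stays where it is left (push of about 2 to 4 N near its free edge moves it).
- lid_hinge (a point): Middle of the lid's hinge line, at the top of the case's far (+x of the case) wall, 85 mm above the bench; the hinge line runs along the case's y. The lid is a flat plate 170 mm from hinge to free edge, 240 mm wide, 10 mm thick; this point lies on its underside (inner face).
- lid_edge (a point): Middle of the lid's free edge on its outer face (the face that is up when shut), 170 mm from the hinge line.
- wheel_tip: Aluminium wheel tip, standing upright in the case: disc 40 mm in diameter and 12 mm thick at the foot, on it a plain round stem 14 mm in diameter up to 70 mm above the foot. 0.07 kg. Origin: centre of its underside; z runs up the stem.
- cone_tip: Aluminium cone tip, standing upright in the case, to be left there: round foot 30 mm in diameter, body 26 mm in diameter that tapers to a point 52 mm above the foot. Origin: centre of its underside.
- tachometer: Hand-held tachometer lying flat, dark box 150 x 46 x 32 mm with a short round nose; bystander between the cup and the case. Origin: centre of its underside.
- beaker: Round glass beaker, 72 mm across the mouth, 85 mm tall, standing mouth up; bystander. Origin: centre of its underside.
- meter: Black multimeter lying flat, 170 x 80 x 36 mm; bystander at the left side. Origin: centre of its underside.
Mind the look-alikes: they are no part of the job. Leave any orange look-alike of the cup alone. Leave any red look-alike of the wheel_tip alone.

How it is judged:
On the way, in this order (a step that is already met when the one before it is completed fails the run):
1. the cup stands mouth up on the bench (angle between cup's own z axis and vertical below 0.1 rad and height (world z) of cup below 0.008 m), for 0.3 s.
2. the wheel tip is in the upright cup, let go (all of step 1 and x of wheel_tip in the frame of cup between -0.035 and 0.035 m and y of wheel_tip in the frame of cup between -0.035 and 0.035 m and z of wheel_tip in the frame of cup between -0.002 and 0.075 m and contact force between wheel_tip and the fingers below 0.1 N), for 0.2 s.
3. the lid is shut (value of joint lid below 0.06 rad), for 0.2 s.
At the end, for the whole second after the job is handed in: The cup stands mouth up on the bench (tilt under 0.1 rad, its base within 8 mm of the bench top) with the wheel tip at rest inside it; the cone tip is still in the case; the lid is shut to within 0.06 rad (all of step 1 and x of wheel_tip in the frame of cup between -0.035 and 0.035 m and y of wheel_tip in the frame of cup between -0.035 and 0.035 m and z of wheel_tip in the frame of cup between -0.002 and 0.075 m and x of cone_tip in the frame of case between -0.17 and 0 m and y of cone_tip in the frame of case between -0.12 and 0.12 m and height (world z) of cone_tip below 0.05 m and value of joint lid below 0.06 rad and linear speed of each of cup, wheel_tip below 0.02 m/s); the robot touches nothing.
It fails at once if the hand-held tachometer is moved by more than 30 mm (distance of tachometer from where it was at the start of the episode above 0.03 m).
It fails at once if the beaker is moved by more than 30 mm (distance of beaker from where it was at the start of the episode above 0.03 m).
It fails at once if the multimeter is moved by more than 30 mm (distance of meter from where it was at the start of the episode above 0.03 m).
It also fails if it takes over 72 s, if anything falls off the work surface, if the arm or the gripper's body presses on something with over 40 N, if the wrist force passes 120 N, or if a joint passes its speed limit or range.

## Working session

There is one attempt and no reset: what is moved stays moved. The work goes in short steps, Python scripts to look and compute and a shell command to move; the robot and the scene stay as the last step left them, time stands still between calls to the robot, and variables do not carry over. Pictures are saved under pics/ and viewed, at most 10 in all, crops included, and the job is handed in when it is done.

```bash
mkdir -p pics; cat > h.py <<'E'
import numpy as np, cv2
from rig import manip
def cam(n):
    c=manip.calibration(n); R=cv2.Rodrigues(np.array(c["rvec"],float))[0]
    return np.array(c["camera_matrix"],float),R,np.array(c["tvec"],float).ravel()
def cloud(n,d):
    K,R,t=cam(n); v,u=np.mgrid[0:480,0:640]
    P=np.stack([(u-K[0,2])/K[0,0]*d,(v-K[1,2])/K[1,1]*d,d],-1)
    return (P-t)@R
def shot(n,f):
    im,d=manip.snapshot(n); cv2.imwrite("pics/"+f,im[:,:,::-1]); return im,d,cloud(n,d)
E
python3 - <<'E'
from h import *
np.set_printoptions(precision=4,suppress=True)
D={}
for n in("scene","top"):
    im,d,P=shot(n,n+"0.png"); D[n]=P
    for k in("cup","case","lid","wheel_tip","cone_tip","tachometer","beaker","meter"):
        for r in manip.masks_of(n,k):
            if r["confidence"]<.3: continue
            m=r["region"]&(d>0); v,u=np.nonzero(r["region"]); q=P[m]
            if len(q)<5: continue
            print(n,k,round(r["confidence"],2),"px",int(u.mean()),int(v.mean()),len(u),"lo",np.percentile(q,3,0),"hi",np.percentile(q,97,0),"rgb",im[m].mean(0).astype(int))
np.savez("c0.npz",**D)
s=manip.sense(); print(s["time_s"],s["tool_pos"],s["tcp_rot"],s["joint_positions"])
E
```

```text
scene cup 0.93 px 349 238 2328 lo [ 0.5354  0.0938 -0.0002] hi [0.6235 0.1725 0.104 ] rgb [196 100   4]
scene case 0.76 px 198 333 16685 lo [ 0.4097 -0.3398  0.0119] hi [ 0.6191 -0.116   0.2542] rgb [88 89 86]
scene case 0.37 px 292 280 1587 lo [ 0.4514 -0.0287 -0.001 ] hi [0.6167 0.0218 0.0332] rgb [93 92 92]
scene lid 0.69 px 199 330 11365 lo [ 0.5733 -0.3416  0.0935] hi [ 0.6201 -0.1231  0.2545] rgb [86 86 83]
scene wheel_tip 0.73 px 210 247 353 lo [ 0.3231 -0.0667 -0.0015] hi [ 0.3582 -0.0316  0.0685] rgb [177  24  20]
scene beaker 0.85 px 375 320 1771 lo [ 0.707  -0.0257  0.0022] hi [0.7709 0.04   0.0838] rgb [131 140 138]
scene meter 0.68 px 413 155 1679 lo [0.4416 0.4465 0.0024] hi [0.5842 0.5743 0.0395] rgb [87 85 82]
top cup 0.66 px 241 227 957 lo [0.5442 0.2211 0.0463] hi [0.6108 0.2869 0.11  ] rgb [213 208 213]
top case 0.93 px 431 244 8764 lo [ 0.4167 -0.3297  0.003 ] hi [ 0.6091 -0.0936  0.2564] rgb [75 74 72]
top lid 0.84 px 445 213 2051 lo [ 0.5644 -0.3326  0.0897] hi [ 0.6163 -0.1119  0.2589] rgb [55 55 53]
top wheel_tip 0.56 px 361 320 182 lo [ 0.324  -0.0623  0.0083] hi [ 0.3568 -0.0273  0.0736] rgb [231  46  38]
top wheel_tip 0.45 px 403 262 176 lo [ 0.4704 -0.173   0.012 ] hi [ 0.5014 -0.1386  0.0801] rgb [222 222 221]
top wheel_tip 0.32 px 432 245 8900 lo [ 0.4162 -0.3316  0.0028] hi [ 0.6089 -0.0932  0.2564] rgb [76 74 73]
top cone_tip 0.67 px 443 272 116 lo [ 0.4482 -0.2678  0.0111] hi [ 0.473  -0.2446  0.0574] rgb [172 174 168]
top tachometer 0.56 px 342 247 1179 lo [ 0.452  -0.0203  0.0191] hi [0.609  0.0273 0.0388] rgb [140 139 139]
top beaker 0.58 px 338 163 734 lo [ 0.7066 -0.0211 -0.0007] hi [0.7705 0.0414 0.088 ] rgb [132 134 135]
top meter 0.62 px 137 258 2270 lo [0.4346 0.458  0.0172] hi [0.5782 0.5893 0.0437] rgb [112 110 106]
0.9 [ 0.1626 -0.4992  0.1984] [3.1414 0.     0.3148] [-1.402   0.3419  1.5241 -0.      1.2754 -0.146 ]
```

View pics/scene0.png

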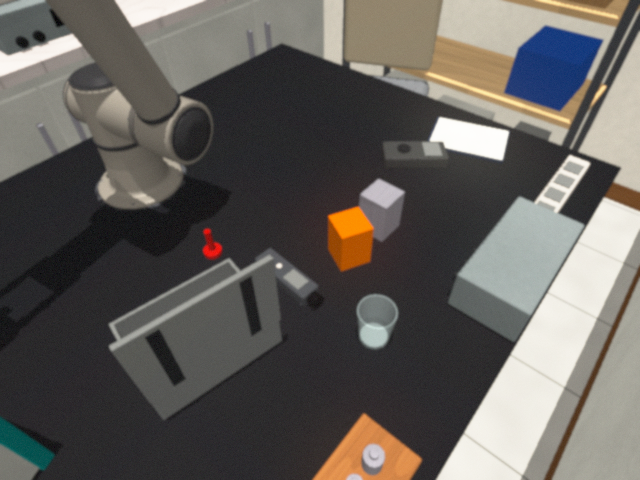

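View pics/top0.png

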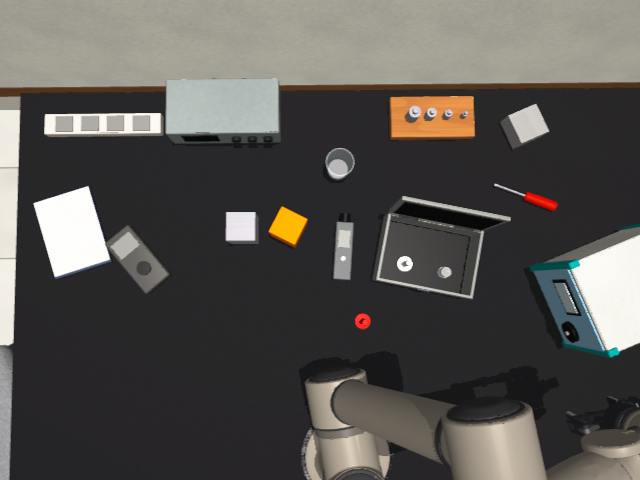

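The overview shows the steel cup at top px (241,227), with the orange look-alike to its right at (288,226). The wheel tip is in the case at (404,263) and the cone tip at (444,271). The red look-alike is outside the case at (362,321), and the lid is upright. Next I'll refine the cup's yaw and plan the first move.

```bash
cat >> h.py <<'E'
from scipy.spatial.transform import Rotation as Ro
np.set_printoptions(precision=4,suppress=True)
def pose():
    s=manip.sense(); return np.array(s["tool_pos"]),Ro.from_euler("xyz",s["tcp_rot"]),s
def frame(z,y):   # tool z, tool y directions in world
    z=np.array(z,float); z/=np.linalg.norm(z); y=np.array(y,float); y-=z*(y@z); y/=np.linalg.norm(y)
    return Ro.from_matrix(np.c_[np.cross(y,z),y,z])
def rel(p,R,p0=None,R0=None):
    if R0 is None: p0,R0,_=pose()
    return "slide",np.round(R0.inv().apply(np.array(p)-p0)*1000,1),"ang",np.round((R0.inv()*R).as_rotvec(),3)
E
python3 - <<'E'
from h import *
P=np.load("c0.npz")["top"]
def rect(lo,hi):
    q=P[((P>lo)&(P<hi)).all(-1)]; print(len(q),q[:,2].mean(),cv2.minAreaRect((q[:,:2]*1000).astype(np.float32)),"med",np.median(q,0))
rect((.5,.2,.098),(.65,.32,.115))
rect((.5,.08,.098),(.65,.2,.115))
rect((.44,-.19,.065),(.53,-.12,.085))
rect((.38,-.36,.08),(.65,-.08,.092))
p0,R0,s=pose()
print(rel([.42,-.1,.36],R0))
E
```

```text
837 0.10531055973983368 ((578.6574096679688, 256.2376708984375), (70.99979400634766, 69.22838592529297), 89.16545104980469) med [0.5785 0.2552 0.1054]
831 0.10516180255597583 ((579.5111694335938, 141.1118621826172), (70.37134552001953, 70.00897216796875), 62.47740936279297) med [0.5793 0.1413 0.1052]
29 0.07606137780536312 ((484.9471435546875, -156.11886596679688), (12.996559143066406, 12.104995727539062), 60.59612274169922) med [ 0.4858 -0.1555  0.0762]
865 0.08608766939647677 ((504.2442626953125, -208.13003540039062), (242.51173400878906, 181.1759490966797), 76.98737335205078) med [ 0.5073 -0.2139  0.0862]
('slide', array([ 368.4, -299.9, -161.7]), 'ang', array([0., 0., 0.]))
```

```bash
python3 -m creep '{"jaw":[1,1,1,1,1,1,1,1,1,1,1,1],"slide":[[0,0,-160],[0,0,-160],[0,0,-160],[368,-300,-160],[368,-300,-160],[368,-300,-160],[368,-300,-160],[368,-300,-160],[368,-300,-160],[368,-300,-160],[368,-300,-160],[368,-300,-160]],"angular":[[0,0,0],[0,0,0],[0,0,0],[0,0,0],[0,0,0],[0,0,0],[0,0,0],[0,0,0],[0,0,0],[0,0,0],[0,0,0],[0,0,0]]}' 40
python3 - <<'E'
from h import *
p0,R0,s=pose(); print(s["time_s"],p0,s["tcp_rot"],s["joint_positions"])
# sideways: tool pointing +y or -y (horizontal), at x .42 
for z,y in(((0,1,0),(1,0,0)),((0,-1,0),(1,0,0)),((0,1,0),(-1,0,0)),((0,-1,0),(-1,0,0))): print(z,y,rel([.42,.1,.36],frame(z,y)))
E
```

```text
time_s: 2.1
tool_pos: [0.4068, -0.119, 0.3581]
tcp_rot: [3.141, -0.001, 0.315]
wrist_force: [0.1, -1.1, 0.2]
grip_width: 0.0856
gripper_force: 0.0
2.1 [ 0.4068 -0.119   0.3581] [ 3.1408 -0.0006  0.3147] [-0.4657  0.0688  1.441  -0.0001  1.6308  0.7904]
(0, 1, 0) (1, 0, 0) ('slide', array([  80.4, -204.1,   -2. ]), 'ang', array([ 0.975,  1.342, -0.973]))
(0, -1, 0) (1, 0, 0) ('slide', array([  80.4, -204.1,   -2. ]), 'ang', array([-0.973, -1.342, -0.975]))
(0, 1, 0) (-1, 0, 0) ('slide', array([  80.4, -204.1,   -2. ]), 'ang', array([ 1.437, -1.045,  1.437]))
(0, -1, 0) (-1, 0, 0) ('slide', array([  80.4, -204.1,   -2. ]), 'ang', array([-1.437,  1.042,  1.437]))
```

```bash
python3 -m creep '{"jaw":[1,1,1,1,1,1],"slide":[[40,-120,0],[40,-120,0],[40,-120,0],[40,-120,0],[40,-120,0],[40,-120,0]],"angular":[[0.6,0,0],[0.6,0,0],[0.6,0,0],[0.6,0,0],[0.6,0,0],[0.6,0,0]]}'
python3 - <<'E'
from h import *
p0,R0,s=pose(); print(s["time_s"],p0,R0.as_matrix(),s["joint_positions"])
E
```

```text
time_s: 2.7
tool_pos: [0.4072, 0.0049, 0.3572]
tcp_rot: [-2.543, 0.001, 0.313]
wrist_force: [0.1, -0.7, 0.1]
grip_width: 0.0854
gripper_force: 0.0
2.7 [0.4072 0.0049 0.3572] [[ 0.9513  0.254  -0.1747]
 [ 0.3083 -0.786   0.5359]
 [-0.0012 -0.5636 -0.826 ]] [-0.5218  0.2391  1.3972  0.4172  1.9429  0.8022]
```

```bash
cat > kin.py <<'E'
from h import *
from scipy.optimize import least_squares
def ori(q):
    return Ro.from_euler("ZYZYZ",[q[0],q[1]+q[2],q[3],q[4],q[5]+np.pi/2])
def fk(q,th):
    d1,a1,oy,L2,a3,L3,L6,ex=th
    A=Ro.from_euler("Z",q[0])
    w=np.array([a1,oy,d1])+Ro.from_euler("Y",q[1]).apply([0,0,L2])+Ro.from_euler("Y",q[1]+q[2]).apply([a3,0,L3])
    return A.apply(w)+Ro.from_euler("ZYZY",[q[0],q[1]+q[2],q[3],q[4]]).apply([ex,0,L6])
E
cat > data.py <<'E'
Q=[[-1.402,0.3419,1.5241,0,1.2754,-0.146],[-0.4657,0.0688,1.441,-0.0001,1.6308,0.7904],[-0.5218,0.2391,1.3972,0.4172,1.9429,0.8022]]
X=[[0.1626,-0.4992,0.1984],[0.4068,-0.119,0.3581],[0.4072,0.0049,0.3572]]
E
cat >> kin.py <<'E'
from data import *
def fit():
    pri=np.array([.35,0,.077,.4,0,.4,.25,0])
    f=lambda t:np.r_[np.concatenate([fk(q,t)-x for q,x in zip(Q,X)])*1e4,(t-pri)*.3]
    r=least_squares(f,pri); return r.x,np.abs(f(r.x)[:3*len(Q)]).max()/1e4
def ik(p,R,th,q0):
    lo=[-2.53,-.77,.04,-1,.28,-3.11];hi=[2.53,2.02,2.7,4.14,2.66,3.11]
    f=lambda q:np.r_[(fk(q,th)-p)*10,(R.inv()*ori(q)).as_rotvec()]
    r=least_squares(f,np.clip(q0,np.array(lo)+.01,np.array(hi)-.01),bounds=(lo,hi)); return r.x,np.abs(r.fun).max()
E
python3 - <<'E'
from kin import *
print((ori(Q[2])).as_matrix()); th,e=fit(); print(th,e)
for z,y in(((1,0,0),(0,1,0)),((1,0,0),(0,-1,0)),((1,0,1e-3),(0,0,1))):
  for x in(.45,.597):
    R=frame(z,y); best=sorted([ik(np.array([x,.256,.055]),R,th,np.array([a,.5,1.5,b,1,c])) for a in(0,.5) for b in (0,1.6,3.1) for c in(-2,0,2)],key=lambda v:v[1])[:2]
    for b in best: print(z,y,x,b)
E
```

```text
Traceback (most recent call last):
  File "kin.py", line 4, in ori
    return Ro.from_euler("ZYZYZ",[q[0],q[1]+q[2],q[3],q[4],q[5]+np.pi/2])
           ~~~~~~~~~~~~~^^^^^^^^^^^^^^^^^^^^^^^^^^^^^^^^^^^^^^^^^^^^^^^^^
  File "scipy/spatial/transform/_rotation.pyx", line 1413, in scipy.spatial.transform._rotation.Rotation.from_euler
ValueError: Expected axis specification to be a non-empty string of upto 3 characters, got ZYZYZ
```

```bash
sed -i 's/return Ro.from_euler("ZYZYZ",\[q\[0\],q\[1\]+q\[2\],q\[3\],q\[4\],q\[5\]+np.pi\/2\])/return Ro.from_euler("ZYZ",[q[0],q[1]+q[2],q[3]])*Ro.from_euler("YZ",[q[4],q[5]+np.pi\/2])/; s/Ro.from_euler("ZYZY",\[q\[0\],q\[1\]+q\[2\],q\[3\],q\[4\]\])/(Ro.from_euler("ZYZ",[q[0],q[1]+q[2],q[3]])*Ro.from_euler("Y",q[4]))/' kin.py
cat > t.py <<'E'
from kin import *
print((ori(Q[2])).as_matrix()); th,e=fit(); print(th,e)
for z,y in(((1,0,0),(0,1,0)),((1,0,0),(0,-1,0)),((1,0,1e-3),(0,0,1))):
  for x in(.45,.597):
    R=frame(z,y); best=sorted([ik(np.array([x,.256,.055]),R,th,np.array([a,.5,1.5,b,1,c])) for a in(0,.5) for b in (0,1.6,3.1) for c in(-2,0,2)],key=lambda v:v[1])[:2]
    for b in best: print(z,y,x,b)
E
python3 t.py
```

```text
[[ 0.9513  0.254  -0.1747]
 [ 0.3083 -0.786   0.5359]
 [-0.0012 -0.5636 -0.826 ]]
[ 0.2232  0.0001  0.0764  0.5057  0.0463  0.3795  0.3465 -0.0001] 2.2401107071162718e-05
(1, 0, 0) (0, 1, 0) 0.45 (array([0.9064, 1.2796, 2.351 , 4.1074, 1.8647, 1.9675]), np.float64(2.9929887493659454e-14))
(1, 0, 0) (0, 1, 0) 0.45 (array([0.9064, 1.2796, 2.351 , 4.1074, 1.8647, 1.9675]), np.float64(1.185223544748915e-13))
(1, 0, 0) (0, 1, 0) 0.597 (array([0.5813, 1.1726, 2.1568, 3.7311, 1.7274, 1.6748]), np.float64(5.551115123125783e-16))
(1, 0, 0) (0, 1, 0) 0.597 (array([0.5813, 1.1726, 2.1568, 3.7311, 1.7274, 1.6748]), np.float64(1.8735013540549517e-15))
(1, 0, 0) (0, -1, 0) 0.45 (array([ 0.9064,  1.2796,  2.351 ,  4.1074,  1.8647, -1.1741]), np.float64(1.326716514427062e-13))
(1, 0, 0) (0, -1, 0) 0.45 (array([ 0.9064,  1.2796,  2.351 ,  4.1074,  1.8647, -1.1741]), np.float64(1.383987436940414e-13))
(1, 0, 0) (0, -1, 0) 0.597 (array([ 0.5813,  1.1726,  2.1568,  3.7311,  1.7274, -1.4668]), np.float64(9.020562075079397e-16))
(1, 0, 0) (0, -1, 0) 0.597 (array([ 0.5813,  1.1726,  2.1568,  3.7311,  1.7274, -1.4668]), np.float64(1.1102230246251565e-15))
(1, 0, 0.001) (0, 0, 1) 0.45 (array([ 0.9064,  1.2805,  2.3505,  4.1079,  1.8658, -2.7444]), np.float64(9.074740958681102e-11))
(1, 0, 0.001) (0, 0, 1) 0.45 (array([ 0.9064,  1.2805,  2.3505,  4.1079,  1.8658, -2.7444]), np.float64(9.84283210492265e-11))
(1, 0, 0.001) (0, 0, 1) 0.597 (array([ 0.5813,  1.1735,  2.1564,  3.7312,  1.7288, -3.0374]), np.float64(1.1102230246251565e-15))
(1, 0, 0.001) (0, 0, 1) 0.597 (array([ 0.5813,  1.1735,  2.1564,  3.7312,  1.7288, -3.0374]), np.float64(2.220446049250313e-15))
```

```bash
cat > t.py <<'E'
from kin import *
th,e=fit(); q0=np.array(manip.sense()["joint_positions"])
qt,er=ik(np.array([.597,.256,.27]),frame((1,0,0),(0,-1,0)),th,np.array([.58,1.1,2,3.5,1.7,-1.47])); print(qt,er)
N=12; q=[q0+(qt-q0)*k/N for k in range(N+1)]
b=0
for k in range(1,N+1):
    R0=ori(q[b]);p0=fk(q[b],th); p=fk(q[k],th);R=ori(q[k])
    print(k,p,R.as_matrix()[:,2],rel(p,R,p0,R0),"step",np.linalg.norm(p-fk(q[k-1],th)),(ori(q[k-1]).inv()*R).magnitude())
    if k%4==0: b=k
E
python3 t.py
```

```text
[ 0.5813  0.5821  2.2493  3.7455  1.3128 -1.745 ] 2.86605658715923e-13
1 [0.4393 0.1143 0.3714] [-0.1374  0.7315 -0.6679] ('slide', array([ 64.3, -85.8,  41.3]), 'ang', array([ 0.218,  0.134, -0.325])) step 0.11487633050954742 0.41380372600782467
2 [0.4607 0.2117 0.4049] [-0.1103  0.8832 -0.4558] ('slide', array([ 114.6, -175.9,   62. ]), 'ang', array([ 0.419,  0.317, -0.59 ])) step 0.10524622908271333 0.3794319757020594
3 [0.4777 0.29   0.4503] [-0.0739  0.9743 -0.2126] ('slide', array([ 154.8, -258.7,   63.6]), 'ang', array([ 0.588,  0.546, -0.785])) step 0.09206916952750309 0.3440849094043074
4 [0.4961 0.346  0.4979] [-0.0105  0.9994  0.0332] ('slide', array([ 189.6, -324.8,   51. ]), 'ang', array([ 0.709,  0.81 , -0.903])) step 0.07579337693389433 0.3100971219240774
5 [0.5199 0.3799 0.5381] [0.0903 0.9633 0.2526] ('slide', array([45.5,  6.2, 35. ]), 'ang', array([-0.019,  0.244, -0.137])) step 0.05772266337790749 0.28048165955105564
6 [0.5496 0.3947 0.5621] [0.2294 0.8783 0.4196] ('slide', array([79.1, 24. , 50.3]), 'ang', array([-0.118,  0.461, -0.236])) step 0.04098531781119757
[... 341 characters left out ...]
4756119013426803
9 [0.6359 0.3624 0.4936] [0.7452 0.471  0.4721] ('slide', array([-29.5,  40.5, -24.8]), 'ang', array([-0.234,  0.001, -0.108])) step 0.05590039578194858 0.25738025236561834
10 [0.6432 0.3346 0.4275] [0.882  0.3175 0.3483] ('slide', array([-68.2,  77.6, -73. ]), 'ang', array([-0.467, -0.073, -0.228])) step 0.07209278747838882 0.2730844235823681
11 [0.6309 0.2993 0.3499] [0.97   0.1608 0.1823] ('slide', array([-109.3,  105.7, -143.2]), 'ang', array([-0.685, -0.214, -0.36 ])) step 0.08612733417554261 0.29055333860018256
12 [0.597 0.256 0.27 ] [1. 0. 0.] ('slide', array([-144.9,  121.3, -232.2]), 'ang', array([-0.876, -0.41 , -0.501])) step 0.09703963297145342 0.3062574524796182
```

```bash
python3 -m creep '{"jaw":[1,1,1,1,1,1,1,1,1,1,1,1],"slide":[[64,-86,41],[64,-86,41],[64,-86,41],[115,-176,62],[115,-176,62],[115,-176,62],[155,-259,64],[155,-259,64],[155,-259,64],[190,-325,51],[190,-325,51],[190,-325,51]],"angular":[[0.218,0.134,-0.325],[0.218,0.134,-0.325],[0.218,0.134,-0.325],[0.419,0.317,-0.59],[0.419,0.317,-0.59],[0.419,0.317,-0.59],[0.588,0.546,-0.785],[0.588,0.546,-0.785],[0.588,0.546,-0.785],[0.709,0.81,-0.903],[0.709,0.81,-0.903],[0.709,0.81,-0.903]]}'
sed -i 's/N=12/N=8/;s/k%4==0/k%4==0/' t.py; python3 t.py; python3 -c "
from h import *;print(pose()[2]['joint_positions'])"
```

```text
time_s: 3.9
tool_pos: [0.4936, 0.3492, 0.4993]
tcp_rot: [-1.484, -1.153, -0.064]
wrist_force: [0.2, -0.4, -0.9]
grip_width: 0.0857
gripper_force: 0.0
[ 0.5813  0.5821  2.2493  3.7455  1.3128 -1.745 ] 2.86605658715923e-13
1 [0.5176 0.3827 0.5393] [0.0862 0.9633 0.2542] ('slide', array([45.4,  6.6, 34.4]), 'ang', array([-0.02 ,  0.244, -0.136])) step 0.057354256940719966 0.2804020948729339
2 [0.5475 0.3971 0.5632] [0.2261 0.8785 0.4209] ('slide', array([78.9, 24.8, 49.2]), 'ang', array([-0.12 ,  0.461, -0.236])) step 0.0409047854080068 0.2588131148568462
3 [0.5809 0.3963 0.5647] [0.395  0.7597 0.5166] ('slide', array([93.9, 54.6, 48. ]), 'ang', array([-0.291,  0.629, -0.302])) step 0.0333733889288407 0.24777812434386737
4 [0.6122 0.3843 0.5413] [0.575  0.6208 0.5329] ('slide', array([85.4, 92.4, 34.6]), 'ang', array([-0.518,  0.728, -0.341])) step 0.04093867605204396 0.24811858802678696
5 [0.6349 0.3636 0.494 ] [0.7444 0.4719 0.4725] ('slide', array([-29.5,  41. , -25. ]), 'ang', array([-0.234,  0.001, -0.108])) step 0.05635404719020457 0.257979740485367
6 [0.6426 0.3354 0.4278] [0.8816 0.3183 0.3485] ('slide', array([-68.1,  78.7, -73.4]), 'ang', array([-0.468, -0.073, -0.229])) step 0.07243007426409233 0.27365015338880616
7 [0.6307 0.2997 0.35  ] [0.9699 0.1612 0.1823] ('slide', array([-109. ,  107.2, -143.8]), 'ang', array([-0.687, -0.214, -0.361])) step 0.08635952338157325 0.2910469000142627
8 [0.597 0.256 0.27 ] [1. 0. 0.] ('slide', array([-144.4,  123.1, -232.9]), 'ang', array([-0.878, -0.41 , -0.502])) step 0.09718803746444708 0.3066720784436948
[-0.1477  0.3512  1.6823  1.5292  1.7323 -0.0468]
```

```bash
python3 -m creep '{"jaw":[1,1,1,1,1,1,1,1,1,1],"slide":[[45,7,34],[45,7,34],[79,25,49],[79,25,49],[94,55,48],[94,55,48],[85,92,35],[85,92,35],[85,92,35],[85,92,35]],"angular":[[-0.02,0.244,-0.136],[-0.02,0.244,-0.136],[-0.12,0.461,-0.236],[-0.12,0.461,-0.236],[-0.291,0.629,-0.302],[-0.291,0.629,-0.302],[-0.518,0.728,-0.341],[-0.518,0.728,-0.341],[-0.518,0.728,-0.341],[-0.518,0.728,-0.341]]}'
sed -i 's/N=8/N=4/' t.py; python3 t.py
```

```text
time_s: 4.9
tool_pos: [0.6125, 0.3829, 0.5428]
tcp_rot: [-0.428, -0.943, -1.801]
wrist_force: [0.1, -0.2, 0.0]
grip_width: 0.0851
gripper_force: 0.0
[ 0.5813  0.5821  2.2493  3.7455  1.3128 -1.745 ] 2.86605658715923e-13
1 [0.6354 0.3627 0.4956] [0.7424 0.4728 0.4747] ('slide', array([-29.7,  40.8, -24.8]), 'ang', array([-0.235,  0.002, -0.108])) step 0.056232035975466464 0.2585062418157079
2 [0.6431 0.3348 0.429 ] [0.8806 0.3188 0.3506] ('slide', array([-68.7,  78.2, -73.2]), 'ang', array([-0.47 , -0.072, -0.229])) step 0.07259487869832328 0.2744429921797835
3 [0.631  0.2995 0.3507] [0.9697 0.1615 0.1836] ('slide', array([-110.3,  106.4, -144. ]), 'ang', array([-0.689, -0.214, -0.361])) step 0.08675950404030792 0.2922170870005769
4 [0.597 0.256 0.27 ] [1. 0. 0.] ('slide', array([-146.2,  121.8, -233.6]), 'ang', array([-0.882, -0.411, -0.502])) step 0.09774139175827457 0.3082089898932209
```

```bash
python3 -m creep '{"jaw":[1,1,1,1,1,1,1,1,1,1],"slide":[[-30,41,-25],[-30,41,-25],[-69,78,-73],[-69,78,-73],[-110,106,-144],[-110,106,-144],[-146,122,-234],[-146,122,-234],[-146,122,-234],[-146,122,-234]],"angular":[[-0.235,0.002,-0.108],[-0.235,0.002,-0.108],[-0.47,-0.072,-0.229],[-0.47,-0.072,-0.229],[-0.689,-0.214,-0.361],[-0.689,-0.214,-0.361],[-0.882,-0.411,-0.502],[-0.882,-0.411,-0.502],[-0.882,-0.411,-0.502],[-0.882,-0.411,-0.502]]}'
python3 - <<'E'
from h import *
p,R,s=pose(); print(p,R.as_matrix(),s["joint_positions"])
print(rel([.597,.256,.27],frame((1,0,0),(0,-1,0))))
im,d,P=shot("scene","s1.png")
# lowest arm surface by x bands, near the tool axis
m=(d>0)&(abs(P[...,1]-.256)<.2)&(P[...,2]>.125)&(P[...,0]<.65)&(P[...,0]>.1)
for x in np.arange(.1,.65,.03):
    q=P[m&(abs(P[...,0]-x)<.015)]
    if len(q)>5: print(round(x,2),len(q),np.percentile(q[:,2],1),np.percentile(q[:,1],[1,99]))
E
```

```text
time_s: 5.9
tool_pos: [0.598, 0.2557, 0.2704]
tcp_rot: [-1.037, -1.566, -2.108]
wrist_force: [1.0, -0.4, 0.7]
grip_width: 0.0851
gripper_force: 0.0
[0.598  0.2557 0.2704] [[-0.0026 -0.0033  1.    ]
 [-0.0043 -1.     -0.0033]
 [ 1.     -0.0043  0.0026]] [ 0.5817  0.5842  2.2459  3.7491  1.315  -1.7423]
('slide', array([-0.4, -0.3, -1. ]), 'ang', array([ 0.003, -0.003, -0.004]))
0.19 264 0.36157906154738856 [0.1656 0.2787]
0.22 840 0.24209560785486528 [0.1646 0.2905]
0.25 2160 0.23061350888160875 [0.168  0.2986]
0.28 1044 0.2270420904367122 [0.1849 0.3058]
0.31 533 0.2411311156909235 [0.1966 0.3068]
0.34 430 0.23270519509720078 [0.2156 0.2685]
0.37 560 0.24046114235814056 [0.2141 0.2757]
0.4 368 0.24459240883291805 [0.2165 0.2691]
0.43 588 0.2591765884763956 [0.2155 0.2862]
0.46 602 0.2576021997197452 [0.1829 0.3216]
0.49 798 0.2547546863151871 [0.1791 0.3246]
0.52 393 0.25670654088052697 [0.1818 0.32  ]
0.55 216 0.25836225281089886 [0.1973 0.304 ]
```

View pics/s1.png

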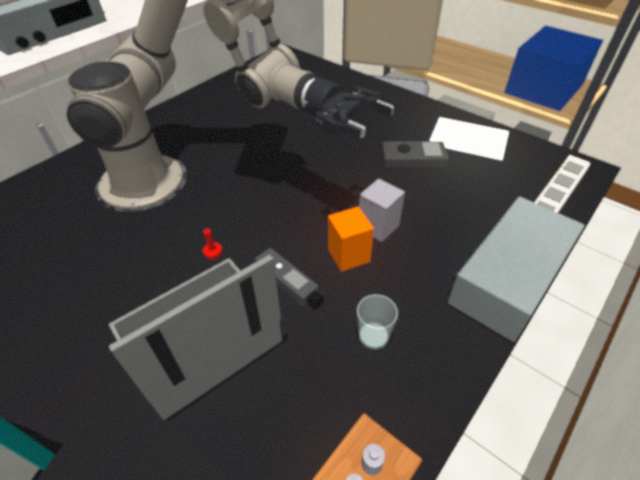

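```bash
python3 -m creep '{"jaw":[1,1,1,1,1,1,1,1,1,1],"slide":[[-140,0,-1],[-140,0,-1],[-140,0,-1],[-140,0,-1],[-180,0,-1],[-180,0,-1],[-200,0,-1],[-200,0,-1],[-213,0,-1],[-213,0,-1]],"angular":[[0.003,-0.003,-0.004],[0.003,-0.003,-0.004],[0.003,-0.003,-0.004],[0.003,-0.003,-0.004],[0.003,-0.003,-0.004],[0.003,-0.003,-0.004],[0.003,-0.003,-0.004],[0.003,-0.003,-0.004],[0.003,-0.003,-0.004],[0.003,-0.003,-0.004]]}'
python3 - <<'E'
from h import *
p,R,s=pose(); print(p,R.as_matrix(),s["joint_positions"],s["tau"])
im,d,P=shot("top","t1.png")
K,Rc,t=cam("top"); print(cv2.projectPoints(np.array([[.578,.256,.05]]),cv2.Rodrigues(Rc)[0],t,K,None)[0])
cv2.imwrite("pics/t1c.png",cv2.resize(im[120:330,180:400,::-1],None,fx=2.5,fy=2.5))
E
```

```text
time_s: 6.95
tool_pos: [0.5961, 0.2549, 0.0588]
tcp_rot: [2.452, -1.569, 0.686]
wrist_force: [0.8, 0.3, 0.3]
grip_width: 0.0849
gripper_force: 0.0
[0.5961 0.2549 0.0588] [[ 0.0015 -0.003   1.    ]
 [ 0.0012 -1.     -0.003 ]
 [ 1.      0.0012 -0.0015]] [ 0.5826  1.1623  2.1636  3.7349  1.7227 -1.4694] [ -0.0355 -45.7735   4.1239   0.4608   4.5576   0.0975]
[[[242.1934 228.6337]]]
```

View pics/t1c.png

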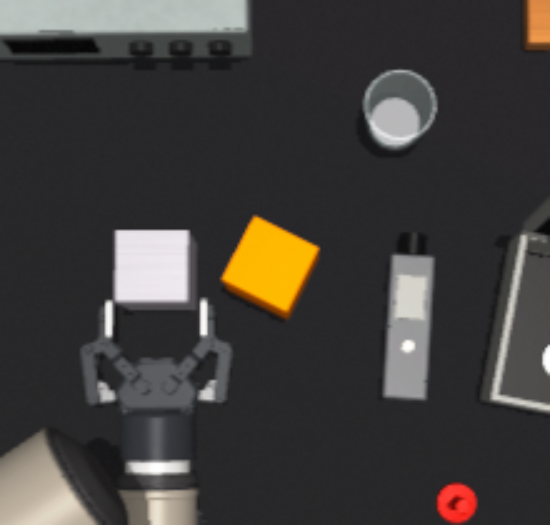

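```bash
python3 - <<'E'
from h import *
for n in("top","scene"):
    _,d=manip.snapshot(n); P=cloud(n,d)
    for a,b in((.20,.219),(.293,.325)):
        q=P[(P[...,1]>a)&(P[...,1]<b)&(P[...,2]>.03)&(P[...,2]<.098)&(P[...,0]>.48)&(P[...,0]<.65)]
        if len(q): print(n,a,len(q),q[:,0].max(),q[q[:,0]>q[:,0].max()-.02])
E
```

```text
top 0.2 149 0.549394858630995 [[0.5492 0.2122 0.0713]
 [0.5494 0.2075 0.068 ]
 [0.5469 0.2124 0.0682]
 [0.5467 0.2097 0.0711]
 [0.5467 0.2073 0.0704]
 [0.5483 0.2062 0.0516]
 [0.5439 0.2119 0.0748]
 [0.5438 0.2094 0.0757]
 [0.5436 0.2068 0.0775]
 [0.5455 0.206  0.0544]
 [0.5417 0.2123 0.071 ]
 [0.5413 0.2094 0.0755]
 [0.5422 0.2078 0.0645]
 [0.542  0.2051 0.0666]
 [0.5416 0.2024 0.0708]
 [0.5427 0.2009 0.0566]
 [0.5393 0.2124 0.0701]
 [0.539  0.2096 0.074 ]
 [0.5389 0.2071 0.0739]
 [0.5393 0.205  0.0692]
 [0.5394 0.2026 0.0676]
 [0.5394 0.2002 0.0661]
 [0.5367 0.2123 0.071 ]
 [0.5368 0.2099 0.0703]
 [0.5366 0.2072 0.0724]
 [0.5369 0.2052 0.067 ]
 [0.5369 0.2027 0.0668]
 [0.5367 0.2    0.0694]
 [0.5342 0.2123 0.0719]
 [0.5343 0.2099 0.0702]
 [0.5341 0.2073 0.0724]
 [0.5348 0.2055 0.0627]
 [0.5343 0.2026 0.068 ]
 [0.5342 0.2001 0.0692]
 [0.5317 0.2122 0.0725]
 [0.5317 0.2099 0.0709]
 [0.5314 0.2072 0.0742]
 [0.5319 0.2051 0.0683]
 [0.5314 0.2023 0.0733]
 [0.5323 0.2006 0.0612]]
top 0.293 204 0.5483819212753518 [[0.5481 0.3038 0.0716]
 [0.5476 0.3006 0.0762]
 [0.5484 0.2995 0.0671]
 [0.
[... 4958 characters left out ...]
23]
 [0.5098 0.2981 0.0627]
 [0.5147 0.2948 0.0675]
 [0.5182 0.2936 0.0701]
 [0.5183 0.2979 0.0673]
 [0.5201 0.2994 0.0673]
 [0.5008 0.2993 0.054 ]
 [0.5045 0.298  0.0569]
 [0.5076 0.2976 0.0588]
 [0.5123 0.2947 0.0632]
 [0.5148 0.2951 0.0642]
 [0.5182 0.2941 0.0667]
 [0.5207 0.2945 0.0677]
 [0.5024 0.2974 0.053 ]
 [0.5049 0.2978 0.0541]
 [0.5086 0.2964 0.057 ]
 [0.513  0.294  0.0609]
 [0.5144 0.2961 0.0603]
 [0.518  0.2948 0.0631]
 [0.503  0.2968 0.0506]
 [0.5052 0.2976 0.0513]
 [0.509  0.2961 0.0543]
 [0.5154 0.2948 0.0586]
 [0.5011 0.2956 0.0473]
 [0.504  0.2956 0.0488]
 [0.507  0.2953 0.0506]
 [0.5089 0.2967 0.0507]
 [0.502  0.2945 0.0453]
 [0.5043 0.2954 0.046 ]
 [0.505  0.2987 0.0441]]
```

```bash
python3 - <<'E'
from h import *
_,d=manip.snapshot("top"); P=cloud("top",d)
K,Rc,t=cam("top"); print("cam at",-Rc.T@t)
for a,b in((.204,.214),(.245,.265),(.225,.235),(.298,.303)):
    print(a)
    m=(P[...,1]>a)&(P[...,1]<b)&(P[...,0]>.42)&(P[...,0]<.60)
    for x in np.arange(.43,.6,.01):
        q=P[m&(abs(P[...,0]-x)<.005)]
        print(round(x,3),len(q),q[:,2].max().round(3) if len(q) else None,end=" | ")
    print()
E
```

```text
cam at [0.4302 0.1067 1.4139]
0.204
0.43 14 0.008 | 0.44 16 0.004 | 0.45 18 0.07 | 0.46 10 0.07 | 0.47 13 0.006 | 0.48 16 0.005 | 0.49 25 0.075 | 0.5 20 0.076 | 0.51 13 0.076 | 0.52 16 0.077 | 0.53 16 0.077 | 0.54 15 0.077 | 0.55 11 0.07 | 0.56 15 0.007 | 0.57 16 0.009 | 0.58 15 0.006 | 0.59 15 0.008 | 
0.245
0.43 35 0.103 | 0.44 35 0.097 | 0.45 31 0.076 | 0.46 33 0.08 | 0.47 32 0.077 | 0.48 35 0.079 | 0.49 22 0.075 | 0.5 31 0.007 | 0.51 30 0.011 | 0.52 31 0.007 | 0.53 27 0.007 | 0.54 56 0.109 | 0.55 35 0.11 | 0.56 34 0.112 | 0.57 34 0.109 | 0.58 36 0.112 | 0.59 35 0.11 | 
0.225
0.43 16 0.092 | 0.44 17 0.091 | 0.45 17 0.074 | 0.46 20 0.082 | 0.47 21 0.083 | 0.48 15 0.083 | 0.49 4 0.073 | 0.5 13 0.006 | 0.51 16 0.01 | 0.52 14 0.009 | 0.53 16 0.003 | 0.54 28 0.104 | 0.55 16 0.112 | 0.56 16 0.113 | 0.57 16 0.11 | 0.58 16 0.11 | 0.59 17 0.109 | 
0.298
0.43 0 None | 0.44 0 None | 0.45 6 0.067 | 0.46 2 0.068 | 0.47 3 0.004 | 0.48 4 0.004 | 0.49 4 0.075 | 0.5 10 0.079 | 0.51 16 0.075 | 0.52 17 0.073 | 0.53 20 0.074 | 0.54 18 0.075 | 0.55 9 0.072 | 0.56 0 None | 0.57 0 None | 0.58 0 None | 0.59 0 None |
```

```bash
python3 -m creep '{"jaw":[1,1,1,1],"slide":[[-2,0,15],[-3,-1,29],[-3,-1,29],[-3,-1,29]],"angular":[[0,0,0],[0,0,0],[0,0,0],[0,0,0]]}'
python3 - <<'E'
from h import *
p,R,s=pose(); print(p,s["wrist_force"],s["tau"])
_,d=manip.snapshot("top"); P=cloud("top",d)
for a,b in((.204,.214),(.245,.265),(.298,.303)):
    m=(P[...,1]>a)&(P[...,1]<b)&(P[...,2]>.05)&(P[...,2]<.095)&(P[...,0]>.44)&(P[...,0]<.65); print(P[m][:,0].max())
m=((P>[.5,.2,.098])&(P<[.65,.32,.115])).all(-1); print(cv2.minAreaRect((P[m][:,:2]*1000).astype(np.float32)))
E
```

```text
time_s: 7.55
tool_pos: [0.6246, 0.2547, 0.052]
tcp_rot: [2.509, -1.564, 0.629]
wrist_force: [-0.5, -0.4, 1.2]
grip_width: 0.0856
gripper_force: 0.0
[0.6246 0.2547 0.052 ] [-0.4521 -0.3608  1.2289] [ -0.343  -48.8197   2.1588   0.2398   4.5352  -0.0325]
0.5777321259545064
0.5447636215494177
0.579260498034891
((578.7694702148438, 256.01312255859375), (70.28404235839844, 69.39366149902344), 89.1701889038086)
```

```bash
python3 -m creep '{"jaw":[0.6,0.6,0.6,0.6,0.6,0.6],"slide":[[0,0,0],[0,0,0],[0,0,0],[0,0,0],[0,0,0],[0,0,0]],"angular":[[0,0,0],[0,0,0],[0,0,0],[0,0,0],[0,0,0],[0,0,0]]}' 60; python3 -m creep '{"jaw":[0.6,0.6,0.6,0.6,0.6,0.6,0.6,0.6],"slide":[[20,0,0],[50,0,0],[100,0,0],[150,0,0],[200,0,0],[200,0,0],[200,0,0],[200,0,0]],"angular":[[0,0,0],[0,0,0],[0,0,0],[0,0,0],[0,0,0],[0,0,0],[0,0,0],[0,0,0]]}'
```

```text
time_s: 8.2
tool_pos: [0.6239, 0.2553, 0.0515]
tcp_rot: [2.545, -1.563, 0.594]
wrist_force: [-1.8, -0.1, -0.4]
grip_width: 0.0693
gripper_force: 71.2
time_s: 9.0
tool_pos: [0.625, 0.2559, 0.2495]
tcp_rot: [2.614, -1.56, 0.524]
wrist_force: [0.4, 0.2, -4.2]
grip_width: 0.0694
gripper_force: 71.2
```

```bash
python3 -m creep '{"jaw":[0.6,0.6,0.6,0.6,0.6,0.6,0.6,0.6,0.6,0.6,0.6,0.6],"slide":[[0,0,0],[0,0,0],[0,0,0],[0,0,0],[0,0,0],[0,0,0],[0,0,0],[0,0,0],[0,0,0],[0,0,0],[0,0,0],[0,0,0]],"angular":[[0,0,0.14],[0,0,0.28],[0,0,0.42],[0,0,0.56],[0,0,0.7],[0,0,0.84],[0,0,0.98],[0,0,1.12],[0,0,1.26],[0,0,1.4],[0,0,1.54],[0,0,1.6]]}'
python3 - <<'E'
from h import *
p,R,s=pose(); print(p,R.as_matrix(),s["joint_positions"]); print(rel([.6245,.258,.25],frame((1,0,0),(0,1,0))))
E
```

```text
time_s: 10.2
tool_pos: [0.6251, 0.2559, 0.2476]
tcp_rot: [-1.582, 0.027, -1.574]
wrist_force: [-0.0, 0.4, -2.8]
grip_width: 0.0693
gripper_force: 71.1
[0.6251 0.2559 0.2476] [[-0.0037 -0.0114  0.9999]
 [-0.9996  0.0269 -0.0034]
 [-0.0269 -0.9996 -0.0115]] [ 0.5423  0.6433  2.1984  3.7096  1.3041 -0.1328]
('slide', array([-2.1, -2.4, -0.7]), 'ang', array([ 0.006, -0.012,  1.544]))
```

```bash
python3 -m creep '{"jaw":[0.6,0.6,0.6,0.6,0.6,0.6,0.6,0.6,0.6,0.6,0.6,0.6],"slide":[[-2,-2,0],[-2,-2,0],[-2,-2,0],[-2,-2,0],[-2,-2,0],[-2,-2,0],[-2,-2,0],[-2,-2,0],[-2,-2,0],[-2,-2,0],[-2,-2,0],[-2,-2,0]],"angular":[[0,0,0.14],[0,0,0.28],[0,0,0.42],[0,0,0.56],[0,0,0.7],[0,0,0.84],[0,0,0.98],[0,0,1.12],[0,0,1.26],[0,0,1.4],[0.006,-0.012,1.544],[0.006,-0.012,1.544]]}'
python3 - <<'E'
from h import *
p,R,s=pose(); print(p,R.as_matrix(),s["joint_positions"]); print(rel([.6245,.258,.06],frame((1,0,0),(0,1,0))))
im,d,P=shot("scene","s2.png"); cv2.imwrite("pics/s2c.png",cv2.resize(im[40:300,200:520,::-1],None,fx=2,fy=2))
m=((P>[.5,.18,.1])&(P<[.65,.33,.4])).all(-1); q=P[m]; print(len(q),np.percentile(q,[1,99],axis=0))
E
```

```text
time_s: 11.4
tool_pos: [0.6251, 0.2578, 0.2497]
tcp_rot: [-1.522, 1.567, -1.522]
wrist_force: [0.0, 0.2, -2.4]
grip_width: 0.0692
gripper_force: 71.1
[0.6251 0.2578 0.2497] [[ 0.0002 -0.0004  1.    ]
 [-0.0035  1.      0.0004]
 [-1.     -0.0035  0.0002]] [0.5437 0.6486 2.1977 3.7047 1.3191 1.4113]
('slide', array([189.7,   0.8,  -0.7]), 'ang', array([0.   , 0.   , 0.003]))
3762 [[0.5015 0.1884 0.1972]
 [0.6164 0.2909 0.3002]]
```

View pics/s2c.png

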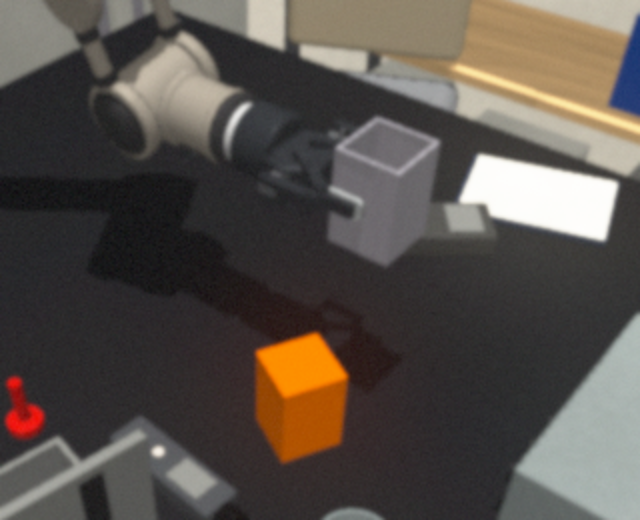

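```bash
python3 -m creep '{"jaw":[0.6,0.6,0.6,0.6,0.6,0.6,0.6,0.6,0.6],"slide":[[50,0,0],[100,0,0],[140,0,0],[165,0,0],[180,0,0],[186,1,0],[190,1,0],[190,1,0],[190,1,0]],"angular":[[0,0,0],[0,0,0],[0,0,0],[0,0,0],[0,0,0],[0,0,0],[0,0,0],[0,0,0],[0,0,0]]}'; python3 -m creep '{"jaw":[0.6,0.6,0.6,0.6],"slide":[[2,0,0],[4,0,0],[4,0,0],[4,0,0]],"angular":[[0,0,0],[0,0,0],[0,0,0],[0,0,0]]}'
```

```text
time_s: 12.35
tool_pos: [0.6265, 0.2588, 0.0647]
tcp_rot: [-0.278, 1.564, -0.277]
wrist_force: [-0.3, 0.8, -3.9]
grip_width: 0.0694
gripper_force: 71.3
time_s: 12.75
tool_pos: [0.6264, 0.2587, 0.06]
tcp_rot: [-0.278, 1.565, -0.278]
wrist_force: [-0.1, -0.2, -3.1]
grip_width: 0.0694
gripper_force: 71.3
```

```bash
python3 -m creep '{"jaw":[0.6,0.6,0.6],"slide":[[2,0,0],[4,0,0],[4,0,0]],"angular":[[0,0,0],[0,0,0],[0,0,0]]}'; python3 -m creep '{"jaw":[0.6,0.6,0.6],"slide":[[1,0,0],[2,0,0],[2,0,0]],"angular":[[0,0,0],[0,0,0],[0,0,0]]}';
```

```text
time_s: 13.05
tool_pos: [0.6264, 0.2587, 0.0554]
tcp_rot: [-0.35, 1.565, -0.349]
wrist_force: [0.3, -0.5, -4.5]
grip_width: 0.0693
gripper_force: 71.3
time_s: 13.35
tool_pos: [0.6264, 0.2587, 0.0536]
tcp_rot: [-0.316, 1.565, -0.315]
wrist_force: [-0.6, -0.1, -3.4]
grip_width: 0.069
gripper_force: 71.3
```

```bash
python3 -m creep '{"jaw":[0.6,0.6,0.6],"slide":[[1.5,0,0],[3,0,0],[3,0,0]],"angular":[[0,0,0],[0,0,0],[0,0,0]]}'
python3 - <<'E'
from h import *
_,d=manip.snapshot("scene"); P=cloud("scene",d)
m=((P>[.53,.2,.03])&(P<[.65,.33,.2])).all(-1); print(np.percentile(P[m][:,2],[90,99,99.8]))
E
```

```text
time_s: 13.65
tool_pos: [0.6264, 0.2587, 0.053]
tcp_rot: [-0.165, 1.56, -0.164]
wrist_force: [-5.1, -1.3, 5.5]
grip_width: 0.0694
gripper_force: 72.0
[0.101  0.1035 0.1045]
```

```bash
python3 -m creep '{"jaw":[1,1,1,1,1,1,1,1,1,1,1,1],"slide":[[0,0,0],[0,0,0],[0,0,0],[0,0,0],[-3,0,0],[-20,0,0],[-50,0,0],[-100,0,0],[-150,0,0],[-200,0,0],[-220,0,0],[-220,0,0]],"angular":[[0,0,0],[0,0,0],[0,0,0],[0,0,0],[0,0,0],[0,0,0],[0,0,0],[0,0,0],[0,0,0],[0,0,0],[0,0,0],[0,0,0]]}'
cat > t.py <<'E'
from kin import *
import sys
def plan(pt,Rt,qg,N,per=4):
    th,e=fit(); q0=np.array(manip.sense()["joint_positions"]); qt,er=ik(np.array(pt),Rt,th,np.array(qg,float)); print(q0,qt,er)
    q=[q0+(qt-q0)*k/N for k in range(N+1)]; b=0
    for k in range(1,N+1):
        p=fk(q[k],th);R=ori(q[k])
        print(k,p,"z",R.as_matrix()[:,2].round(2),*rel(p,R,fk(q[b],th),ori(q[b])),"step",round(np.linalg.norm(p-fk(q[k-1],th)),3),round((ori(q[k-1]).inv()*R).magnitude(),2))
        if k%per==0:b=k
E
python3 - <<'E'
from t import *
_,d=manip.snapshot("top"); P=cloud("top",d)
m=((P>[.5,.2,.09])&(P<[.65,.32,.115])).all(-1); q=P[m]; print(len(q),cv2.minAreaRect((q[:,:2]*1000).astype(np.float32)),q[:,2].mean())
# case yaw from rect: 
print("case")
R=frame((0,0,-1),(-.97,-.23,0))
for c in (-1.5,1.5):
    plan((.45,-.1,.42),R,[-.3,.2,1.5,0,1.5,c],9,3)
    R=frame((0,0,-1),(.97,.23,0))
E
```

```text
time_s: 14.9
tool_pos: [0.6252, 0.259, 0.2752]
tcp_rot: [0.128, 1.559, 0.128]
wrist_force: [-0.0, -0.4, -0.8]
grip_width: 0.0852
gripper_force: 0.0
208 ((582.5232543945312, 259.4519958496094), (70.19184875488281, 71.18499755859375), 89.92961120605469) 0.1024640870137144
case
[0.5463 0.5963 2.1905 3.715  1.2772 1.3811] [-0.1394  0.0942  1.3048 -0.3039  1.6492 -3.11  ] 0.4383211481327163
1 [0.6423 0.3644 0.3895] z [0.91 0.33 0.25] slide [-117.   105.5   18.1] ang [-0.253 -0.34  -0.571] step 0.159 0.71
2 [0.6049 0.4495 0.4839] z [0.68 0.61 0.41] slide [-211.7  190.5  -18.5] ang [-0.32  -0.814 -1.16 ] step 0.132 0.76
3 [0.5354 0.5058 0.5291] z [0.36 0.84 0.4 ] slide [-257.5  246.9  -87.6] ang [-0.18  -1.378 -1.718] step 0.1 0.79
4 [0.4643 0.5246 0.5163] z [0.07 0.97 0.21] slide [-60.2 -41.3 -15.4] ang [ 0.207 -0.324 -0.713] step 0.075 0.81
5 [0.4187 0.4959 0.458 ] z [-0.12  0.99 -0.12] slide [-106.3  -33.9  -79.5] ang [ 0.526 -0.619 -1.388] step 0.079 0.8
6 [0.4107 0.4124 0.3849] z [-0.18  0.85 -0.5 ] slide [-108.9    9.5 -182. ] ang [ 0.993 -0.908 -1.939] step 0.111 0.77
7 [0.4319 0.274
[... 796 characters left out ...]
 0.089 0.54
4 [0.5401 0.4563 0.5721] z [0.19 0.91 0.37] slide [-56.7  -4.5  -9. ] ang [-0.108 -0.331 -0.427] step 0.058 0.55
5 [0.5006 0.4364 0.5304] z [0.   1.   0.07] slide [-77.2  16.1 -62.5] ang [-0.231 -0.667 -0.84 ] step 0.061 0.55
6 [0.4861 0.3681 0.4639] z [-0.07  0.95 -0.3 ] slide [ -50.5   36.6 -152.8] ang [-0.39  -1.023 -1.196] step 0.096 0.53
7 [0.4887 0.2466 0.4051] z [-0.04  0.75 -0.66] slide [-89.5  24.4 -98.1] ang [-0.089 -0.407 -0.27 ] step 0.135 0.5
8 [0.4857 0.0815 0.3845] z [ 0.01  0.41 -0.91] slide [-159.7   33.1 -248.7] ang [-0.128 -0.842 -0.422] step 0.166 0.46
9 [ 0.45 -0.1   0.42] z [ 0. -0. -1.] slide [-194.2   -6.  -429.7] ang [-0.106 -1.272 -0.425] step 0.188 0.43
```

```bash
python3 - <<'E'
from t import *
for y,c in(((-.225,-.974,0),.8),((.225,.974,0),-2)): plan((.475,-.15,.30),frame((0,0,-1),y),[-.3,.2,1.5,0,1.5,c],12)
E
```

```text
[0.5463 0.5963 2.1905 3.715  1.2772 1.3811] [-0.4599  0.2314  1.3992 -0.      1.511   1.338 ] 7.771561172376096e-15
1 [0.6543 0.3143 0.3443] z [0.97 0.2  0.16] slide [-71.7  55.4  29.7] ang [-0.198 -0.162 -0.06 ] step 0.095 0.26
2 [0.6608 0.3616 0.4098] z [0.87 0.39 0.29] slide [-137.1  102.7   36.8] ang [-0.388 -0.325 -0.153] step 0.081 0.27
3 [0.6487 0.3993 0.4594] z [0.73 0.58 0.36] slide [-186.9  140.4   25.1] ang [-0.571 -0.48  -0.281] step 0.064 0.27
4 [0.6245 0.4254 0.4864] z [0.57 0.74 0.36] slide [-214.1  166.5    1.1] ang [-0.748 -0.616 -0.442] step 0.045 0.28
5 [0.5957 0.4366 0.4875] z [0.41 0.87 0.28] slide [-21.6  20.7  -7.7] ang [-0.209 -0.086 -0.164] step 0.031 0.28
6 [0.5692 0.4286 0.4642] z [0.27 0.96 0.12] slide [-20.8  41.8 -37.2] ang [-0.431 -0.135 -0.332] step 0.036 0.28
7 [0.5497 0.3965 0.4222] z [ 0.16  0.98 -0.1 ] slide [  2.   54.4 -87.1] ang [-0.666 -0.142 -0.496] step 0.056 0.29
8 [0.5383 0.3366 0.3709] z [ 0.1   0.93 -0.35] slide [  41.2   50.2 -156.4] ang [-0.915 -0.105 -0.646] step 0.08 0.29
9 [0.532  0.2473 0.3219] z [ 0.07  0.8  -0.6 ] slide [ 19.2  74
[... 1215 characters left out ...]
5497 0.3965 0.4222] z [ 0.16  0.98 -0.1 ] slide [-46.2  28.9 -87.1] ang [ 0.057 -0.72  -1.249] step 0.056 0.48
8 [0.5383 0.3366 0.3709] z [ 0.1   0.93 -0.35] slide [ -22.9   60.8 -156.4] ang [ 0.117 -1.014 -1.609] step 0.08 0.47
9 [0.532  0.2473 0.3219] z [ 0.07  0.8  -0.6 ] slide [-74.4 -20.8 -66.6] ang [ 0.146 -0.246 -0.348] step 0.102 0.45
10 [0.5247 0.131  0.2874] z [ 0.06  0.58 -0.81] slide [-145.7  -38.7 -163.5] ang [ 0.358 -0.475 -0.641] step 0.122 0.43
11 [ 0.5082 -0.0054  0.2776] z [ 0.05  0.31 -0.95] slide [-199.6  -58.  -288.7] ang [ 0.64  -0.67  -0.861] step 0.138 0.41
12 [ 0.475 -0.15   0.3  ] z [ 0. -0. -1.] slide [-223.4  -84.2 -434.5] ang [ 0.984 -0.806 -0.987] step 0.15 0.38
```

```bash
python3 -m creep '{"jaw":[1,1,1,1,1,1,1,1,1,1],"slide":[[-72,55,30],[-72,55,30],[-137,103,37],[-137,103,37],[-187,140,25],[-187,140,25],[-214,167,1],[-214,167,1],[-214,167,1],[-214,167,1]],"angular":[[-0.198,-0.162,-0.06],[-0.198,-0.162,-0.06],[-0.388,-0.325,-0.153],[-0.388,-0.325,-0.153],[-0.571,-0.48,-0.281],[-0.571,-0.48,-0.281],[-0.748,-0.616,-0.442],[-0.748,-0.616,-0.442],[-0.748,-0.616,-0.442],[-0.748,-0.616,-0.442]]}'
python3 - <<'E'
from t import *
plan((.475,-.15,.30),frame((0,0,-1),(-.225,-.974,0)),[-.3,.2,1.5,0,1.5,.8],8)
E
```

```text
time_s: 15.95
tool_pos: [0.6264, 0.4255, 0.4816]
tcp_rot: [-1.016, 0.831, -0.233]
wrist_force: [-0.5, -0.3, 0.4]
grip_width: 0.085
gripper_force: 0.0
[0.2121 0.4804 1.9281 2.4804 1.353  1.3662] [-0.4599  0.2314  1.3992 -0.      1.511   1.338 ] 7.771561172376096e-15
1 [0.5975 0.4368 0.484 ] z [0.41 0.87 0.28] slide [-22.5  20.2  -7.5] ang [-0.208 -0.088 -0.164] step 0.031 0.28
2 [0.5707 0.4288 0.4616] z [0.27 0.96 0.12] slide [-22.3  40.9 -36.8] ang [-0.429 -0.137 -0.334] step 0.036 0.28
3 [0.5507 0.3968 0.4204] z [ 0.16  0.98 -0.1 ] slide [  0.1  53.2 -86.4] ang [-0.664 -0.145 -0.5  ] step 0.056 0.29
4 [0.5389 0.337  0.3696] z [ 0.1   0.93 -0.35] slide [  39.1   48.8 -155.4] ang [-0.913 -0.109 -0.651] step 0.079 0.29
5 [0.5323 0.2477 0.321 ] z [ 0.07  0.8  -0.6 ] slide [ 19.   74.5 -66.8] ang [-0.282  0.034 -0.089] step 0.102 0.3
6 [0.5249 0.1313 0.2867] z [ 0.06  0.58 -0.81] slide [  39.2  144.7 -164. ] ang [-0.579  0.082 -0.135] step 0.122 0.3
7 [ 0.5084 -0.0052  0.2773] z [ 0.05  0.31 -0.95] slide [  49.4  200.7 -289.5] ang [-0.886  0.139 -0.133] step 0.138 0.31
8 [ 0.475 -0.15   0.3  ] z [ 0. -0. -1.] slide [  38.6  234.  -435.7] ang [-1.198  0.199 -0.079] step 0.15 0.32
```

```bash
python3 -m creep '{"jaw":[1,1,1,1,1,1,1,1,1,1],"slide":[[-22,20,-8],[-22,20,-8],[-22,41,-37],[-22,41,-37],[0,53,-86],[0,53,-86],[39,49,-155],[39,49,-155],[39,49,-155],[39,49,-155]],"angular":[[-0.208,-0.088,-0.164],[-0.208,-0.088,-0.164],[-0.429,-0.137,-0.334],[-0.429,-0.137,-0.334],[-0.664,-0.145,-0.5],[-0.664,-0.145,-0.5],[-0.913,-0.109,-0.651],[-0.913,-0.109,-0.651],[-0.913,-0.109,-0.651],[-0.913,-0.109,-0.651]]}'
python3 - <<'E'
from t import *
plan((.475,-.15,.30),frame((0,0,-1),(-.225,-.974,0)),[-.3,.2,1.5,0,1.5,.8],4)
E
```

```text
time_s: 16.95
tool_pos: [0.5378, 0.3394, 0.3723]
tcp_rot: [-1.931, 0.194, -0.179]
wrist_force: [-0.0, -0.7, 0.2]
grip_width: 0.0855
gripper_force: 0.0
[-0.1203  0.3536  1.6629  1.2439  1.4329  1.3524] [-0.4599  0.2314  1.3992 -0.      1.511   1.338 ] 7.771561172376096e-15
1 [0.5319 0.2497 0.3228] z [ 0.07  0.8  -0.6 ] slide [ 19.4  75.1 -67.1] ang [-0.283  0.034 -0.088] step 0.103 0.3
2 [0.5248 0.1327 0.2878] z [ 0.06  0.59 -0.81] slide [  39.8  145.8 -164.8] ang [-0.581  0.082 -0.133] step 0.122 0.31
3 [ 0.5085 -0.0044  0.2777] z [ 0.05  0.31 -0.95] slide [  49.9  202.2 -290.9] ang [-0.889  0.139 -0.13 ] step 0.139 0.31
4 [ 0.475 -0.15   0.3  ] z [ 0. -0. -1.] slide [  38.7  235.6 -437.8] ang [-1.201  0.199 -0.075] step 0.151 0.32
```

```bash
python3 -m creep '{"jaw":[1,1,1,1,1,1,1,1,1,1,0.6,0.6],"slide":[[19,75,-67],[19,75,-67],[40,146,-165],[40,146,-165],[40,146,-165],[50,202,-291],[50,202,-291],[50,202,-291],[39,236,-438],[39,236,-438],[39,236,-438],[39,236,-438]],"angular":[[-0.283,0.034,-0.088],[-0.283,0.034,-0.088],[-0.581,0.082,-0.133],[-0.581,0.082,-0.133],[-0.581,0.082,-0.133],[-0.889,0.139,-0.13],[-0.889,0.139,-0.13],[-0.889,0.139,-0.13],[-1.201,0.199,-0.075],[-1.201,0.199,-0.075],[-1.201,0.199,-0.075],[-1.201,0.199,-0.075]]}'
python3 - <<'E'
from h import *
p,R,s=pose(); print(p,R.as_matrix(),s["joint_positions"])
im,d,P=shot("scene","s3.png")
m=((P>[.40,-.24,.265])&(P<[.55,-.06,.55])).all(-1); q=P[m]
print(len(q),np.percentile(q,[.5,99],axis=0))
for z in np.arange(.27,.5,.01):
    w=q[abs(q[:,2]-z)<.005]
    if len(w): print(round(z,3),len(w),np.median(w,0),np.ptp(w[:,1]).round(3))
E
```

```text
time_s: 18.15
tool_pos: [0.4756, -0.1525, 0.3009]
tcp_rot: [3.14, -0.002, -0.228]
wrist_force: [0.6, 0.6, 0.5]
grip_width: 0.059
gripper_force: 0.0
[ 0.4756 -0.1525  0.3009] [[ 0.9742 -0.2257  0.0021]
 [-0.2257 -0.9742 -0.0017]
 [ 0.0024  0.0012 -1.    ]] [-0.4634  0.232   1.3961 -0.0006  1.5108  1.3351]
10217 [[ 0.4552 -0.2193  0.3453]
 [ 0.5145 -0.0951  0.5488]]
0.34 50 [ 0.4793 -0.1261  0.3419] 0.079
0.35 145 [ 0.4793 -0.1277  0.3504] 0.084
0.36 155 [ 0.4788 -0.1852  0.36  ] 0.084
0.37 164 [ 0.4795 -0.127   0.3699] 0.084
0.38 171 [ 0.4803 -0.1859  0.3817] 0.113
0.39 479 [ 0.4794 -0.1861  0.3906] 0.121
0.4 327 [ 0.4799 -0.183   0.4004] 0.123
0.41 556 [ 0.4857 -0.1636  0.4097] 0.126
0.42 476 [ 0.4874 -0.1566  0.4201] 0.128
0.43 703 [ 0.4882 -0.1618  0.4303] 0.132
0.44 1112 [ 0.4846 -0.1659  0.4404] 0.136
0.45 311 [ 0.4814 -0.1766  0.4482] 0.078
0.46 185 [ 0.4999 -0.1782  0.4626] 0.072
0.47 523 [ 0.507  -0.1698  0.4702] 0.069
0.48 546 [ 0.5065 -0.1708  0.48  ] 0.07
0.49 573 [ 0.5064 -0.1708  0.4902] 0.069
```

View pics/s3.png

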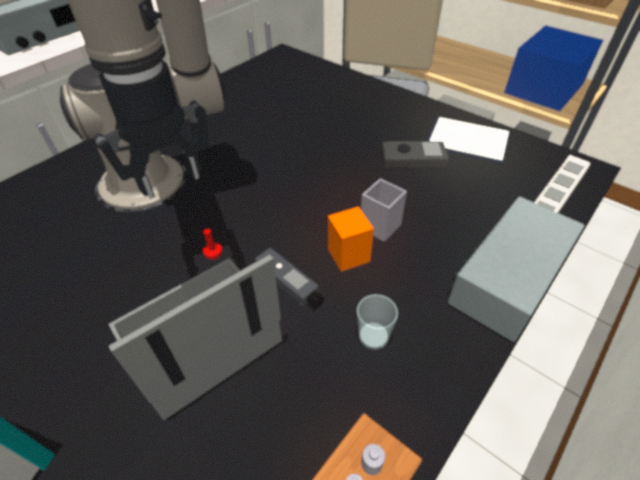

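```bash
python3 -m creep '{"jaw":[0.6,0.6,0.6,0.6,0.6,0.6,0.6,0.6,0.6,0.6,0.6],"slide":[[10,1,50],[10,1,100],[10,1,150],[10,1,190],[10,1,220],[10,1,245],[10,1,265],[10,1,280],[10,1,290],[10,1,296],[10,1,296]],"angular":[[0,0.002,0],[0,0.002,0],[0,0.002,0],[0,0.002,0],[0,0.002,0],[0,0.002,0],[0,0.002,0],[0,0.002,0],[0,0.002,0],[0,0.002,0],[0,0.002,0]]}'; python3 -m creep '{"jaw":[0,0,0,0,0,0,0,0],"slide":[[0,0,0],[0,0,0],[0,0,0],[0,0,0],[0,0,0],[0,0,0],[0,0,0],[0,0,0]],"angular":[[0,0,0],[0,0,0],[0,0,0],[0,0,0],[0,0,0],[0,0,0],[0,0,0],[0,0,0]]}' 40
```

```text
time_s: 19.3
tool_pos: [0.4859, -0.1555, 0.005]
tcp_rot: [3.139, -0.004, -0.227]
wrist_force: [0.1, -0.2, -0.3]
grip_width: 0.0512
gripper_force: 0.0
time_s: 20.1
tool_pos: [0.4867, -0.1569, 0.0063]
tcp_rot: [3.138, -0.007, -0.227]
wrist_force: [-0.9, -0.7, 5.4]
grip_width: 0.0121
gripper_force: 39.5
```

```bash
python3 -m creep '{"jaw":[0,0,0,0,0,0,0,0,0,0],"slide":[[0,0,-15],[0,0,-40],[0,0,-80],[0,0,-130],[0,0,-180],[0,0,-230],[0,0,-270],[0,0,-290],[0,0,-290],[0,0,-290]],"angular":[[0,0,0],[0,0,0],[0,0,0],[0,0,0],[0,0,0],[0,0,0],[0,0,0],[0,0,0],[0,0,0],[0,0,0]]}'
python3 - <<'E'
from h import *
im,d,P=shot("scene","s4.png"); cv2.imwrite("pics/s4c.png",cv2.resize(im[100:320,60:300,::-1],None,fx=2.5,fy=2.5))
p,R,s=pose(); print(p)
m=((P>[.44,-.2,.258])&(P<[.53,-.11,.37])).all(-1); q=P[m]
for z in np.arange(.26,.37,.008):
    w=q[abs(q[:,2]-z)<.004]
    if len(w): print(round(z,3),len(w),np.median(w,0),np.ptp(w,axis=0))
E
```

```text
time_s: 21.1
tool_pos: [0.4845, -0.1551, 0.2947]
tcp_rot: [3.138, -0.005, -0.227]
wrist_force: [0.7, 0.2, -1.0]
grip_width: 0.012
gripper_force: 39.0
[ 0.4842 -0.1549  0.2939]
0.292 33 [ 0.4996 -0.1631  0.2949] [0.0238 0.0323 0.003 ]
0.3 121 [ 0.4988 -0.1652  0.3002] [0.0307 0.0386 0.0079]
0.308 320 [ 0.4883 -0.1609  0.3058] [0.0379 0.0382 0.008 ]
0.316 45 [ 0.4884 -0.1592  0.316 ] [0.0086 0.0128 0.0078]
0.324 39 [ 0.4891 -0.1578  0.3245] [0.0091 0.0199 0.0077]
0.332 98 [ 0.4911 -0.1568  0.3328] [0.0131 0.0363 0.0077]
0.34 138 [ 0.4913 -0.1589  0.34  ] [0.0256 0.0384 0.0078]
0.348 140 [ 0.4905 -0.1602  0.348 ] [0.0237 0.0389 0.0078]
0.356 149 [ 0.4907 -0.1583  0.3556] [0.0254 0.0385 0.0077]
0.364 169 [ 0.4897 -0.155   0.3634] [0.0244 0.0429 0.0079]
```

View pics/s4c.png

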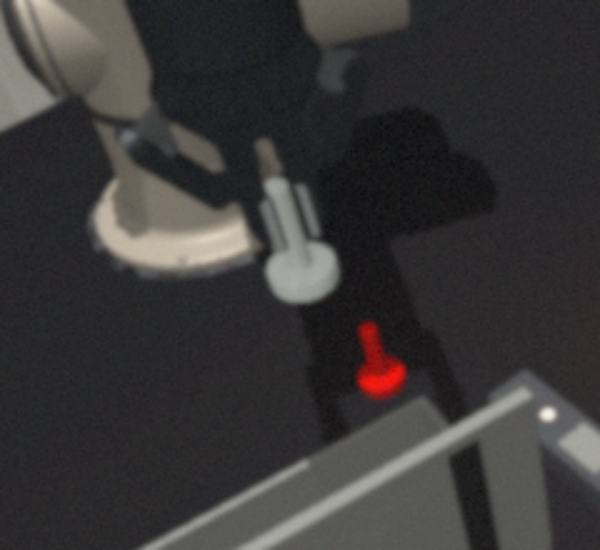

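```bash
python3 - <<'E'
from h import *
R=frame((0,0,-1),(-.225,-.974,0))
print(rel([.5815,.2585,.24],R),pose()[2]["joint_positions"])
E
```

```text
('slide', array([   1.6, -424.9,   52.7]), 'ang', array([ 0.003, -0.003, -0.   ])) [-0.459   0.2516  1.3886 -0.0022  1.4978  1.3392]
```

```bash
python3 -m creep '{"jaw":[0,0,0,0,0,0,0,0,0,0,0,0],"slide":[[2,-40,0],[2,-80,0],[2,-120,0],[2,-160,0],[2,-205,10],[2,-250,20],[2,-295,30],[2,-340,40],[2,-380,50],[2,-410,53],[2,-425,53],[2,-425,53]],"angular":[[0.003,-0.003,0],[0.003,-0.003,0],[0.003,-0.003,0],[0.003,-0.003,0],[0.003,-0.003,0],[0.003,-0.003,0],[0.003,-0.003,0],[0.003,-0.003,0],[0.003,-0.003,0],[0.003,-0.003,0],[0.003,-0.003,0],[0.003,-0.003,0]]}'
python3 - <<'E'
from h import *
R=frame((0,0,-1),(-.225,-.974,0))
print(rel([.5815,.2585,.02],R),pose()[0])
im,d,P=shot("scene","s5.png"); cv2.imwrite("pics/s5c.png",cv2.resize(im[40:260,240:480,::-1],None,fx=2.5,fy=2.5))
m=((P>[.52,.2,.085])&(P<[.65,.32,.12])).all(-1); q=P[m]; print("rim",len(q),cv2.minAreaRect((q[:,:2]*1000).astype(np.float32)))
m=((P>[.52,.2,.225])&(P<[.65,.32,.253])).all(-1); q=P[m]; print("disc",len(q),q.min(0),q.max(0))
E
```

```text
time_s: 22.35
tool_pos: [0.5818, 0.2599, 0.2379]
tcp_rot: [3.139, 0.001, -0.224]
wrist_force: [-0.3, -0.8, -0.9]
grip_width: 0.0123
gripper_force: 39.1
('slide', array([  0.3,   0.8, 217.9]), 'ang', array([0.003, 0.001, 0.003])) [0.5818 0.2599 0.2379]
rim 606 ((581.72021484375, 255.44236755371094), (72.42398071289062, 74.046142578125), 0.47303709387779236)
disc 250 [0.5617 0.237  0.2355] [0.6002 0.2788 0.2527]
```

View pics/s5c.png

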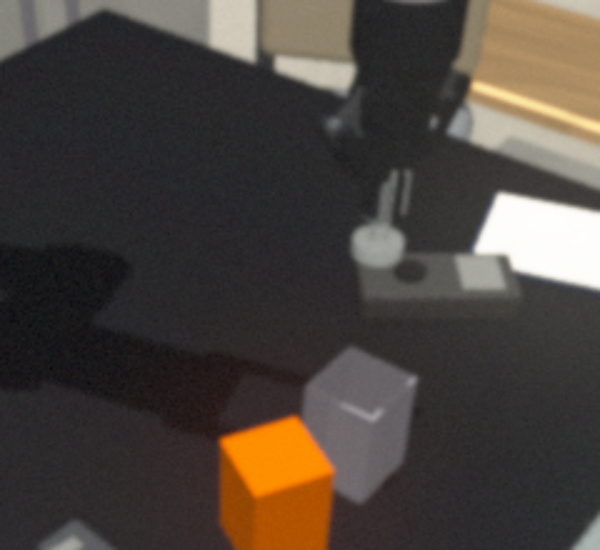

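Disc and cup are aligned within about 1 mm, with the disc directly above the open cup at crop px (378,245) and the cup at (360,390). I'll lower it and release.

```bash
python3 -m creep '{"jaw":[0,0,0,0,0,0,0,0,0,0],"slide":[[0,1,40],[0,1,80],[0,1,110],[0,1,140],[0,1,165],[0,1,190],[0,1,210],[0,1,222],[0,1,224],[0,1,224]],"angular":[[0,0,0],[0,0,0],[0,0,0],[0,0,0],[0,0,0],[0,0,0],[0,0,0],[0,0,0],[0,0,0],[0,0,0]]}'; python3 -m creep '{"jaw":[0.25,0.25,0.25,0.25,0.25,0.25,0.25],"slide":[[0,0,0],[0,0,0],[0,0,0],[0,0,0],[0,0,-20],[0,0,-60],[0,0,-60]],"angular":[[0,0,0],[0,0,0],[0,0,0],[0,0,0],[0,0,0],[0,0,0],[0,0,0]]}'
```

```text
time_s: 23.4
tool_pos: [0.587, 0.2575, 0.0266]
tcp_rot: [-3.136, -0.014, -0.228]
wrist_force: [-11.7, 1.1, 48.9]
grip_width: 0.0121
gripper_force: 67.7
time_s: 24.1
tool_pos: [0.5861, 0.2565, 0.0828]
tcp_rot: [-3.138, -0.011, -0.228]
wrist_force: [0.5, 0.4, 0.2]
grip_width: 0.0213
gripper_force: 0.0
```

```bash
python3 -m creep '{"jaw":[0.25,0.25,0.25,0.25,0.25,0.25],"slide":[[0,0,-50],[0,0,-100],[0,0,-150],[0,0,-200],[0,0,-250],[0,0,-250]],"angular":[[0,0,0],[0,0,0],[0,0,0],[0,0,0],[0,0,0],[0,0,0]]}'
python3 - <<'E'
from h import *
im,d,P=shot("scene","s6.png"); c1=im[130:290,290:450,::-1]
m=((P>[.52,.19,.095])&(P<[.66,.33,.12])).all(-1); q=P[m]; print("rim",len(q),cv2.minAreaRect((q[:,:2]*1000).astype(np.float32)),q[:,2].max())
im,d,P=shot("top","t6.png"); c2=im[150:310,170:330,::-1]
m=((P>[.52,.19,.095])&(P<[.66,.33,.12])).all(-1); q=P[m]; print("rim",len(q),cv2.minAreaRect((q[:,:2]*1000).astype(np.float32)),q[:,2].max())
m=((P>[.52,.19,.055])&(P<[.66,.33,.085])).all(-1); q=P[m]; print("stem?",len(q),np.median(q,0) if len(q) else 0)
cv2.imwrite("pics/c6.png",cv2.resize(np.hstack([c1,c2]),None,fx=2.5,fy=2.5))
p,R,s=pose(); print(p,s["joint_positions"])
E
```

```text
time_s: 24.7
tool_pos: [0.5846, 0.2566, 0.3351]
tcp_rot: [-3.136, -0.015, -0.229]
wrist_force: [0.5, 0.3, -0.8]
grip_width: 0.0213
gripper_force: 0.0
rim 346 ((581.4943237304688, 256.1423034667969), (70.71810150146484, 74.8730697631836), 1.0856192111968994) 0.10561713005226979
rim 105 ((578.19482421875, 258.1070251464844), (59.5466423034668, 77.227783203125), 11.116442680358887) 0.11235546595403598
stem? 73 [0.5822 0.2894 0.073 ]
[0.5828 0.2562 0.3277] [ 0.2953  0.513   0.9092 -0.0024  1.7155  2.0941]
```

View pics/c6.png

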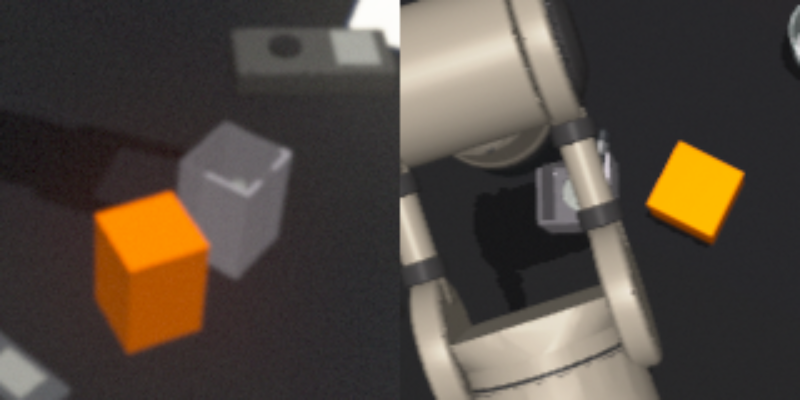

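```bash
python3 - <<'E'
from h import *
D=np.load("c0.npz"); xc=np.array([.974,-.225]); yc=np.array([.225,.974])
T=D["top"]; m=((T>[.38,-.36,.08])&(T<[.66,-.08,.092])).all(-1); q=T[m][:,:2]
print("rimtop case x",np.percentile(q@xc,[1,50,99]),"y",np.percentile(q@yc,[1,99]))
P=D["scene"]; m=((P>[.5,-.38,.08])&(P<[.72,-.08,.30])).all(-1); q=P[m]; a=q[:,:2]@xc; b=q[:,:2]@yc
k=abs(b-np.median(b))<.1
for z in np.arange(.09,.27,.02):
    w=k&(abs(q[:,2]-z)<.01)
    if w.sum(): print(round(z,2),w.sum(),np.percentile(a[w],[5,50,95]),np.percentile(b[w],[1,99]))
p,R,s=pose(); print(p,"xc",p[:2]@xc,"yc",p[:2]@yc)
E
```

```text
rimtop case x [0.4498 0.543  0.622 ] y [-0.2098  0.0312]
0.09 551 [0.6303 0.6321 0.6341] [-0.2022 -0.0059]
0.11 838 [0.6308 0.6327 0.6349] [-0.2018 -0.0068]
0.13 907 [0.6313 0.6332 0.6354] [-0.2021 -0.0061]
0.15 983 [0.6317 0.6336 0.6358] [-0.202  -0.0062]
0.17 1033 [0.6322 0.634  0.6363] [-0.2023 -0.006 ]
0.19 1109 [0.6326 0.6344 0.6367] [-0.2017 -0.0065]
0.21 1199 [0.6331 0.6349 0.6372] [-0.2022 -0.0055]
0.23 1290 [0.6335 0.6354 0.6378] [-0.2022 -0.0063]
0.25 1874 [0.6275 0.6345 0.6375] [-0.202  -0.0064]
[0.5828 0.2562 0.3277] xc 0.5099521658228251 yc 0.38069938354409083
```

```bash
python3 -m creep '{"jaw":[0,0,0,0,0,0,0,0,0,0,0,0],"slide":[[14,40,0],[28,80,0],[43,122,0],[58,165,0],[73,208,5],[88,251,10],[103,294,15],[118,338,20],[133,381,25],[150,430,28],[161,461,30],[161,461,30]],"angular":[[0,0,0],[0,0,0],[0,0,0],[0,0,0],[0,0,0],[0,0,0],[0,0,0],[0,0,0],[0,0,0],[0,0,0],[0,0,0],[0,0,0]]}'
python3 - <<'E'
from h import *
p,R,s=pose(); xc=np.array([.974,-.225]); yc=np.array([.225,.974]); print(p,"u",p[:2]@xc,"v",p[:2]@yc,R.as_matrix(),s["joint_positions"])
u,v=.675,-.08; print(rel([*(u*xc+v*yc),.18],frame((0,0,-1),(-.225,-.974,0))))
E
```

```text
time_s: 26.0
tool_pos: [0.6336, -0.2337, 0.293]
tcp_rot: [3.141, 0.004, -0.234]
wrist_force: [-0.3, 0.6, -0.0]
grip_width: -0.0002
gripper_force: 0.0
[ 0.6336 -0.2337  0.293 ] u 0.669703557751495 v -0.0850643848401483 [[ 0.9728 -0.2317 -0.004 ]
 [-0.2317 -0.9728  0.0003]
 [-0.004   0.0007 -1.    ]] [-0.4659  0.6098  0.8348 -0.0016  1.7008  1.3385]
('slide', array([  5.2,  -5.2, 113. ]), 'ang', array([ 0.001,  0.004, -0.007]))
```

```bash
python3 -m creep '{"jaw":[0,0,0,0,0,0,0,0,0,0,0,0],"slide":[[3,0,45],[3,0,90],[3,0,97],[-15,0,97],[-35,0,97],[-50,0,98],[-63,0,99],[-82,0,104],[-98,0,111],[-114,0,120],[-129,0,131],[-129,0,131]],"angular":[[0,0,0],[0,0,0],[0,0,0],[0,0,0],[0,0,0],[0,0,0],[0,0,0],[0,0,0],[0,0,0],[0,0,0],[0,0,0],[0,0,0]]}'
python3 - <<'E'
from h import *
p,R,s=pose(); xc=np.array([.974,-.225]); yc=np.array([.225,.974]); print(p,"u",p[:2]@xc,"v",p[:2]@yc)
_,d=manip.snapshot("scene"); P=cloud("scene",d)
m=((P>[.4,-.38,.1])&(P<[.72,-.08,.30])).all(-1); q=P[m]; a=q[:,:2]@xc; b=q[:,:2]@yc; k=(b<-.12)&(b>-.19)
for z in np.arange(.1,.25,.02):
    w=k&(abs(q[:,2]-z)<.004)
    if w.sum(): print(round(z,2),w.sum(),np.percentile(a[w],[5,50,95]))
E
```

```text
time_s: 27.2
tool_pos: [0.5085, -0.1985, 0.1667]
tcp_rot: [3.141, -0.001, -0.227]
wrist_force: [0.5, 1.2, 0.1]
grip_width: 0.0001
gripper_force: 0.0
[ 0.5085 -0.1985  0.1667] u 0.5399596346809485 v -0.07891679170152364
0.1 164 [0.6168 0.6207 0.6241]
0.12 341 [0.5995 0.604  0.6088]
0.14 357 [0.5813 0.5858 0.5907]
0.16 352 [0.563  0.5674 0.5721]
0.18 361 [0.5441 0.5487 0.5533]
0.2 361 [0.5256 0.5303 0.5352]
0.22 16 [0.5149 0.5167 0.5194]
```

```bash
python3 -m creep '{"jaw":[0,0,0,0,0,0,0,0,0,0],"slide":[[-13,0,13],[-24,0,28],[-33,0,43],[-41,0,60],[-45,0,75],[-48,0,88],[-48,0,93],[-48,0,96],[-48,0,99],[-48,0,99]],"angular":[[0,0,0],[0,0,0],[0,0,0],[0,0,0],[0,0,0],[0,0,0],[0,0,0],[0,0,0],[0,0,0],[0,0,0]]}'
cat > l.py <<'E'
from h import *
xc=np.array([.974,-.225]); yc=np.array([.225,.974])
_,d=manip.snapshot("scene"); P=cloud("scene",d)
m=((P>[.36,-.38,.07])&(P<[.72,-.05,.16])).all(-1); q=P[m]; a=q[:,:2]@xc; b=q[:,:2]@yc; k=(b<-.12)&(b>-.19)&(a>.46)&(a<.62)
f=np.polyfit(a[k],q[k,2],1); print("slope",f[0],"z at edge",np.polyval(f,.452),"at hinge",np.polyval(f,.622),k.sum())
E
python3 l.py
```

```text
time_s: 28.25
tool_pos: [0.4643, -0.1889, 0.0677]
tcp_rot: [3.141, -0.004, -0.227]
wrist_force: [-0.1, -0.0, -0.0]
grip_width: -0.0001
gripper_force: 0.0
slope -0.036647520385223765 z at edge 0.10110484102323858 at hinge 0.09487476255775054 3691
```

Still 0.037 rad open, so I'll press down a little further.

```bash
python3 -m creep '{"jaw":[0,0,0,0,0],"slide":[[0,0,2],[0,0,4],[0,0,6],[0,0,8],[0,0,8]],"angular":[[0,0,0],[0,0,0],[0,0,0],[0,0,0],[0,0,0]]}'; python3 l.py
```

```text
time_s: 28.8
tool_pos: [0.464, -0.1889, 0.0623]
tcp_rot: [3.14, -0.005, -0.227]
wrist_force: [-8.2, 3.8, 26.9]
grip_width: 0.0001
gripper_force: 13.6
slope -0.001429366614955006 z at edge 0.09497260046716113 at hinge 0.09472960814261877 3578
```

Fully shut. I'll retreat and do a final check.

```bash
python3 -m creep '{"jaw":[0,0,0,0,0,0,0],"slide":[[0,0,-10],[0,0,-50],[0,0,-100],[0,0,-150],[0,0,-180],[0,0,-180],[0,0,-180]],"angular":[[0,0,0],[0,0,0],[0,0,0],[0,0,0],[0,0,0],[0,0,0],[0,0,0]]}'; python3 l.py
python3 - <<'E'
from h import *
im,d,P=shot("top","t9.png")
for k in("tachometer","beaker","meter"):
    for r in manip.masks_of("top",k)[:1]: q=P[r["region"]&(d>0)]; print(k,np.percentile(q,3,0),np.percentile(q,97,0))
for z in((.098,.115),(.06,.085)):
    m=((P>[.5,.2,z[0]])&(P<[.65,.32,z[1]])).all(-1); q=P[m]; print(len(q),np.median(q,0),cv2.minAreaRect((q[:,:2]*1000).astype(np.float32)))
E
```

```text
time_s: 29.55
tool_pos: [0.4632, -0.1884, 0.2396]
tcp_rot: [3.141, -0.004, -0.227]
wrist_force: [-0.0, -0.2, -0.4]
grip_width: -0.0003
gripper_force: 0.0
slope -3.2206477765024075e-07 z at edge 0.09476774735351326 at hinge 0.09476769260250106 3582
tachometer [ 0.4522 -0.0202  0.0242] [0.6083 0.0256 0.0384]
beaker [ 0.7064 -0.021   0.0014] [0.771  0.0399 0.0889]
meter [0.4352 0.4564 0.0175] [0.5777 0.589  0.0442]
212 [0.5818 0.2613 0.1043] ((582.362060546875, 259.24200439453125), (70.3724594116211, 70.92131805419922), 0.3619770407676697)
154 [0.5869 0.2613 0.0727] ((581.1260375976562, 257.2522277832031), (68.07369232177734, 66.93744659423828), 0.960027277469635)
```

View pics/t9.png

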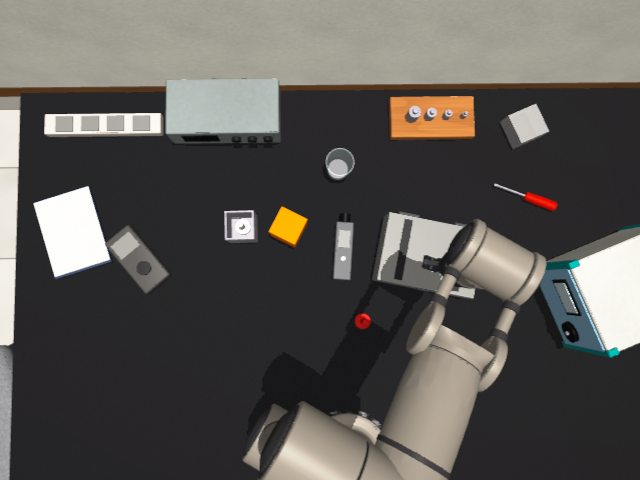

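The cup stands mouth up at px (241,227) with the tip upright inside it. The lid is shut flat, and the tachometer, beaker and multimeter haven't moved.

```bash
python3 -c "
from rig import manip; print(manip.sign_off())"
```

```text
the job is handed in; nothing more can be done
None
```

Job handed in at about 30 s: the last pictures show the cup mouth up with the wheel tip inside, the lid shut and the bystanders unmoved; the cone tip was never touched, though the shut lid hides it, and no verdict came back.

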